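Pack the finish-sample tray for the van

TASK

Pack the sample tray for the van: throw the cam lever outward to free the keeper bar, draw the bar fully back, and press every sample board, grooved end first, fully home into a sprung clip of its own. Then slide the bar up against the boards and fold the lever all the way in again to lock it; do not knock over the wine glass.

Things in the scene. Friction and masses are not known exactly. Their poses are not given: they have to be found in the camera images.
- tray: Fixed sample tray: plywood base, grey top, 200 (x) x 372 (y) mm; deck at z = 14 mm. Origin under its centre, +x to the clip side (far from the robot), +y along the clip row. Far rail: its front face at x = 71 mm is the boards' stop; 10 mm high teeth reach forward to x = 31 mm, leaving four pockets 47 mm wide, 75 mm apart. Nothing on it stands over 24 mm above the deck but the knob and cam lever.
- pocket1 (a point): Where the middle of a board's grooved end face lies when fully home in pocket 1 (on the stop, centred, 4.5 mm over the deck); axes as the tray's. A sprung steel leaf hinged on the rail covers it: round nose 12 mm before the stop, 5 mm over the deck, and a flare rising to 13 mm at 35 mm before the stop. A board slid in along the deck lifts it (about 12 N); the nose snaps into its groove about 3 mm short of home.
- keeper (a joint): Travel of the keeper bar along tray +x, m. An aluminium bar along tray y across the front of the deck, 14 mm wide, top 12.5 mm over the deck, on side rails at tray y = +-168 mm. 0 = fully back, nearest the robot (bar centre at tray x = -82 mm: room to lay a board on the deck before its pocket); 0.051 = touches boards that are home. Free, it slides with 2 N and stays; starts locked at 0.020 to 0.042.
- keeper_knob (a point): Middle of the round black knob on the centre of the keeper bar, 18 mm diameter and 24 mm tall, standing on the bar (bar top 12 mm below this point); pinch it from above or push it. It moves with the bar.
- cam (a joint): Angle of the cam lever clamping the keeper bar, rad. 0 = folded in over the bar, locked: it leans to tray +y, 55 degrees above level. 1.22 = thrown outward, free: leans to tray -y, 55 degrees above level. Its pivot axis is along tray x, on the bar at tray y = -168 mm, 21.5 mm over the deck. It turns with 0.03 Nm, 0.2 Nm below 0.7 rad where the cam bites, and stays where left.
- cam_tip (a point): Centre of the rounded tip of the cam lever, 55 mm from its pivot; the lever is a round bar 9 mm thick with a 13 mm black sleeve on its outer half. It can be pushed over with closed fingertips from its side.
- wine_glass: Stemmed wine glass, 81 x 81 x 186 mm, origin under its foot, standing at the right far side of the table, not to be knocked over.
- pocket2 (a point): The same point for pocket 2, at tray y = 37.5 mm (pocket 1: +112.5 mm), under a leaf clip of its own.
- pocket3 (a point): The same point for pocket 3, at tray y = -37.5 mm (pocket 1: +112.5 mm), under a leaf clip of its own.
- pocket4 (a point): The same point for pocket 4, at tray y = -112.5 mm (pocket 1: +112.5 mm), under a leaf clip of its own.
- board1_mid (a point): Centre (half-way up) of sample board 1: wood, 95 (x) x 42 (y) x 9 mm, about 50 g, lying flat; the boards are alike but for the wood. +x points to the grooved end (a groove 16 mm wide, 3 mm deep, across the top from 6 to 22 mm behind that end); the other end has a brass eyelet. Grip the long sides. None if absent.
- board1_end (a point): Middle of the grooved end face of board 1, 47.5 mm along +x from its centre; same axes. None if absent.
- board2_mid (a point): Centre (half-way up) of sample board 2: wood, 95 (x) x 42 (y) x 9 mm, about 50 g, lying flat; the boards are alike but for the wood. +x points to the grooved end (a groove 16 mm wide, 3 mm deep, across the top from 6 to 22 mm behind that end); the other end has a brass eyelet. Grip the long sides. None if absent.
- board2_end (a point): Middle of the grooved end face of board 2, 47.5 mm along +x from its centre; same axes. None if absent.
- board3_mid (a point): Centre (half-way up) of sample board 3: wood, 95 (x) x 42 (y) x 9 mm, about 50 g, lying flat; the boards are alike but for the wood. +x points to the grooved end (a groove 16 mm wide, 3 mm deep, across the top from 6 to 22 mm behind that end); the other end has a brass eyelet. Grip the long sides. None if absent.
- board3_end (a point): Middle of the grooved end face of board 3, 47.5 mm along +x from its centre; same axes. None if absent.
- board4_mid (a point): Centre (half-way up) of sample board 4: wood, 95 (x) x 42 (y) x 9 mm, about 50 g, lying flat; the boards are alike but for the wood. +x points to the grooved end (a groove 16 mm wide, 3 mm deep, across the top from 6 to 22 mm behind that end); the other end has a brass eyelet. Grip the long sides. None if absent.
- board4_end (a point): Middle of the grooved end face of board 4, 47.5 mm along +x from its centre; same axes. None if absent.

How it is judged:
By the outcome, as a careful person would: the job done as asked, in the order asked, and still so for the second after the job is handed in, with the robot touching nothing.
Of board1, board2, board3, board4 only 3 to 4 are there at a start; the rules pass over those that are not, and their reading is None.
At some moment in a run one of board1, board2, board3, board4 may be knocked a few centimetres aside while the robot is not near it.
Once in a run the grip may slacken for a moment while it holds something.
It also fails if it takes over 200 s, if anything falls off the work surface, if the arm or the gripper's body presses on something with over 40 N, if the wrist force passes 120 N, or if a joint passes its speed limit or range.

ROBOT

A 6-joint arm with a two-finger parallel gripper is mounted at the origin on a cart in front of the work surface, level with it; the furniture and walls round the work are solid. World frame = base frame: x ahead of the robot, y to its left, z up, the work surface at z = 0. Lengths are in m, angles in degrees, forces in N, time in s.
With the tool pointing down it reaches from about 0.35 to 0.775 m from the base axis. Payload 5.5 kg.
Tool frame: the origin (TCP) lies midway between the tips of the shut fingers; the grasp point (between the pads) lies 19 mm behind it; z points along the fingers, y is the line along which they close (so a half turn about z gives the same grasp; the last joint's range is limited). The gripper opens to 85 mm and grips with 20 to 120 N. Pads are 22 mm wide; open, the fingers measure 114 mm over their backs; the gripper's body (76 mm by 85 mm) begins 54 mm behind the grasp point. The pads swing forward as they close: fully open they stand 13 mm farther back than shut.
Start: joints at [59.095, 17.945, 2.641, 74.691, 0, 82.002], TCP at [0.224, 0.53, 0.231] pointing down, gripper open.
Joint ranges: [-158.12, 158.12], [-49.38, 96.58], [-58.88, 72.47], [-126.05, 133.96], [-84.25, 85.87], [-180, 180]. Speed limits (degrees/s): [147.25, 147.25, 180, 180, 180, 180].

INTERFACE

Orientations are given as a 3x3 rotation matrix whose columns are the frame's x, y, z axes.
In Python, from workcell import manip gives the robot as it stands.
- The arm moves only by the tool step_arm, never from a script. Its argument "steps" is a list of rows, each a list of 3 entries, a list of its own where there are three numbers: the shift along the tool's x, y, z as a fraction of full scale, then the turn, a rotation vector about the tool's x, y, z as a fraction of full scale, then the closure, from 0 (fully open) to 1 (shut). In form: [[[x, y, z], [wx, wy, wz], fingers], ...]. A call has exactly 8 rows; each row is the pose to reach, as a shift and turn from the pose commanded when the call began, along the tool's axes at that moment; what a row does not reach only later rows make up. Full scale, the value 1, is 0.6 m for a shift and 2 rad for a turn. A row lasts 1/12 s, in which the tool goes at most 41.7 mm and 7.16 degrees, less where a joint would pass 70% of its speed; a pose out of reach is approached as far as the arm can. A call with a number of a shift or a turn outside -1 to 1 is refused whole. A call with a gripper value outside its range is refused whole. The fingers move at their own pace and stop on an object; "grip_force" is the grip in N (left out, the last holds). Time passes only in rows, so rows that repeat a pose let the fingers close, or fill a call up. It gives the time, the measured TCP pose, the force, the opening and the grip force at its end, in the units of the state.
- manip.read_state(): the state, without advancing time (a new reading comes with each control period).
- manip.capture(name): name is "scene" or "top" or "wrist"; returns a dict with "color" (420x560x3 uint8, red, green, blue), "fx", "fy", "cx", "cy" (pixels), "dist_coeffs" ([k1, k2, p1, p2, k3] as OpenCV has them; the pictures are not rectified), "T" (4x4, takes a point from camera to world coordinates); the wrist camera has in their place "tool_from_camera" (4x4, takes a point from camera to tool coordinates, whose origin is the TCP and whose axes are the flange's). Camera axes: x right, y down, z forward; pixel columns grow to the right and rows downward; lengths in m; the calibration is good to about 2 mm. A picture is of the moment at which its call begins: read the wrist's pose just before it. There is no depth.
- manip.job_done(): hands the job in; it is judged then, once.
The state is a dict: "t": time; "qpos": joint angles; "joint_vel": joint speeds; "joint_torque": joint torques, N m; "eef_pos": TCP position; "tcp_rot": TCP orientation; "contact_force": force on the tool from outside, world axes, zero at the start; "wrist_torque": the same for the moment, N m; "gripper_width": finger opening in m; "gripper_force": force on a finger pad.
Only numpy, scipy, OpenCV 4.12 (cv2) and the standard library are available. Lean on these libraries where they do the work, as an engineer would, in place of code of your own. Each camera call takes 0.05 s, during which the arm holds its last target. There are 200 camera calls.

## Working session

There is one attempt and no reset: what is moved stays moved. The work goes in short steps, Python scripts to look and compute and a tool call to move; the robot and the scene stay as the last step left them, time stands still between calls to the robot, and variables do not carry over. Pictures are saved under pics/ and viewed, at most 14 in all, crops included, and the job is handed in when it is done.

Besides the shell and the picture viewer there is one more tool, called after "Call:" as a command line: name --argument value ..., lists and objects as JSON in quotes. step_arm: Moves the arm, as the interface text tells. Shift numbers are shares of 0.6 m and turn numbers shares of 2 rad, none past 1 either way. Its arguments: {"type":"object","properties":{"steps":{"type":"array"},"grip_force":{"type":"number"}},"required":["steps"]}

```bash
mkdir -p pics; cat > h.py <<'E'
import numpy as np, cv2
from workcell import manip
def snap(name,fn=None):
    s=manip.read_state(); c=manip.capture(name)
    im=cv2.cvtColor(c["color"],cv2.COLOR_RGB2BGR)
    K=np.array([[c["fx"],0,c["cx"]],[0,c["fy"],c["cy"]],[0,0,1.]])
    if "T" in c: T=np.array(c["T"])
    else:
        W=np.eye(4);W[:3,:3]=s["tcp_rot"];W[:3,3]=s["eef_pos"];T=W@np.array(c["tool_from_camera"])
    if fn: cv2.imwrite("pics/"+fn,im)
    return dict(im=im,K=K,d=np.array(c["dist_coeffs"]),T=T)
def ray(v,px,z):
    p=cv2.undistortPoints(np.array(px,float).reshape(-1,1,2),v["K"],v["d"]).reshape(-1,2)
    d=np.c_[p,np.ones(len(p))]@v["T"][:3,:3].T; o=v["T"][:3,3]
    return o+d*((z-o[2])/d[:,2])[:,None]
def proj(v,P):
    Ti=np.linalg.inv(v["T"])
    return cv2.projectPoints(np.array(P,float).reshape(-1,1,3),cv2.Rodrigues(Ti[:3,:3])[0],Ti[:3,3],v["K"],v["d"])[0].reshape(-1,2)
E
python3 - <<'E'
from h import *
s=manip.read_state();print(s)
a=snap("scene","scene0.png");b=snap("top","top0.png")
for v in (a,b):print(v["T"].round(3),v["K"])
print(manip.capture("wrist")["tool_from_camera"])
E
```

```text
{'t': 0.0, 'qpos': array([5.90960875e+01, 1.79886616e+01, 2.57712046e+00, 7.46892278e+01,
       1.39728699e-03, 8.20009469e+01]), 'joint_vel': array([ 0.04583938,  0.10315001,  0.03373035, -0.06046082,  0.00665596,
       -0.04808059]), 'joint_torque': array([ 1.63873997e-04, -4.80625284e+01,  2.98533618e+01,  1.96029874e-02,
       -2.21824080e-04, -1.63433759e-05]), 'eef_pos': array([0.22354018, 0.52922809, 0.23043116]), 'tcp_rot': array([[-9.21152267e-01,  3.89201293e-01, -9.24217889e-04],
       [ 3.89202298e-01,  9.21151091e-01, -1.49653329e-03],
       [ 2.68891624e-04, -1.73824276e-03, -9.99998453e-01]]), 'contact_force': array([-0.85466873,  0.19662271,  0.27726788]), 'wrist_torque': array([-0.00998101, -0.01448711,  0.0215018 ]), 'gripper_force': 0.0, 'gripper_width': 0.08548630267666037}
[[ 0.349  0.681 -0.644  1.639]
 [ 0.937 -0.26   0.232 -0.355]
 [-0.01  -0.685 -0.729  1.351]
 [ 0.     0.     0.     1.   ]] [[542.14750092   0.         283.01734058]
 [  0.         542.14750092 207.39668225]
 [  0.           0.           1.        ]]
[[-2.200e-02 -9.990e-01  3.900e-02  4.480e-01]
 [-1.000e+00  2.200e-02  0.000e+00  3.500e-02]
 [-1.000e-03 -3.900e-02 -9.990e-01  1.449e+00]
 [ 0.000e+00  0.000e+00  0.000e+00  1.000e+00]] [[443.67976024   0.         281.11913787]
 [  0.         443.67976024 208.9216342 ]
 [  0.           0.           1.        ]]
[[-7.04573286e-04 -9.51428499e-01 -3.07868991e-01  7.99731043e-02]
 [ 9.99999670e-01 -5.45796406e-04 -6.01836507e-04 -3.82541778e-04]
 [ 4.04570616e-04 -3.07869313e-01  9.51428569e-01 -1.42725379e-01]
 [ 0.00000000e+00  0.00000000e+00  0.00000000e+00  1.00000000e+00]]
```

View pics/top0.png

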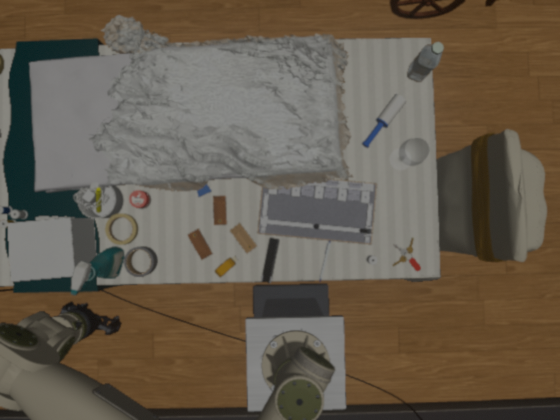

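View pics/scene0.png

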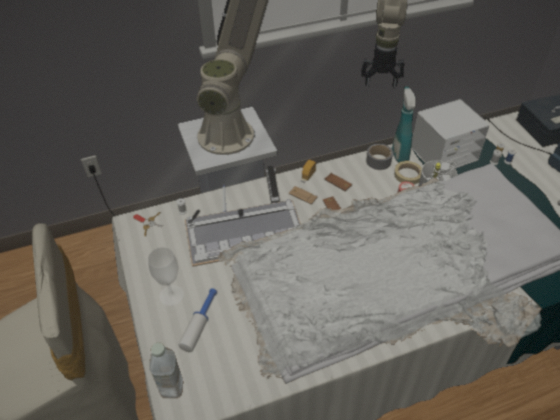

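Top view: tray around (317,212), knob (316,226), lever (365,231). Boards are at (220,210), (200,243) and (243,237), and the glass is at (415,152). I'll zoom in on this.

```bash
python3 - <<'E'
from h import *
b=snap("top")
c=b["im"][170:290,170:390]
g=np.clip(c.astype(float)*1.6,0,255).astype(np.uint8)
cv2.imwrite("pics/top1.png",cv2.resize(g,(792,432),interpolation=cv2.INTER_CUBIC))
hsv=cv2.cvtColor(b["im"],cv2.COLOR_BGR2HSV)
for p in [(220,210),(200,243),(243,237),(226,267),(317,210)]: print(p,hsv[p[1],p[0]])
m=((hsv[...,0]<20)&(hsv[...,1]>70)&(hsv[...,2]>30)).astype(np.uint8)
m[:170]=0;m[275:]=0
for k in cv2.findContours(m,0,1)[0]:
    if cv2.contourArea(k)>60:
        r=cv2.minAreaRect(k); w=ray(b,cv2.boxPoints(r),0.009)
        print(r, w.mean(0).round(3), np.linalg.norm(np.diff(w,axis=0),axis=1).round(3), np.degrees(np.arctan2(*(w[1]-w[0])[[1,0]])).round(1))
print(ray(b,[(317,226),(365,231),(415,160)],.03))
E
```

```text
(220, 210) [ 13 130  90]
(200, 243) [ 12 132  89]
(243, 237) [ 17 106 108]
(226, 267) [ 21 208 125]
(317, 210) [120   8  91]
((414.6341247558594, 264.29266357421875), (14.367987632751465, 6.246950626373291), 51.34019088745117) [ 0.315 -0.394  0.009] [0.02  0.047 0.02 ] -53.1
((199.49232482910156, 243.86155700683594), (28.27991485595703, 11.907332420349121), 60.2551155090332) [0.397 0.302 0.009] [0.039 0.092 0.039] -61.5
((242.8800048828125, 237.8400115966797), (28.0, 12.0), 53.13010025024414) [0.413 0.161 0.009] [0.039 0.091 0.039] -54.3
((219.5, 210.0), (28.0, 11.0), 90.0) [0.505 0.235 0.009] [0.036 0.091 0.036] -91.3
((139.0, 199.0), (16.0, 20.0), 90.0) [0.547 0.498 0.009] [0.066 0.052 0.066] -91.3
((499.5, 222.0), (104.0, 119.0), 90.0) [ 0.446 -0.681  0.009] [0.4   0.343 0.396] -91.1
[[ 0.44614626 -0.07843347  0.03      ]
 [ 0.42672576 -0.23160297  0.03      ]
 [ 0.6516403  -0.40024775  0.03      ]]
```

View pics/top1.png

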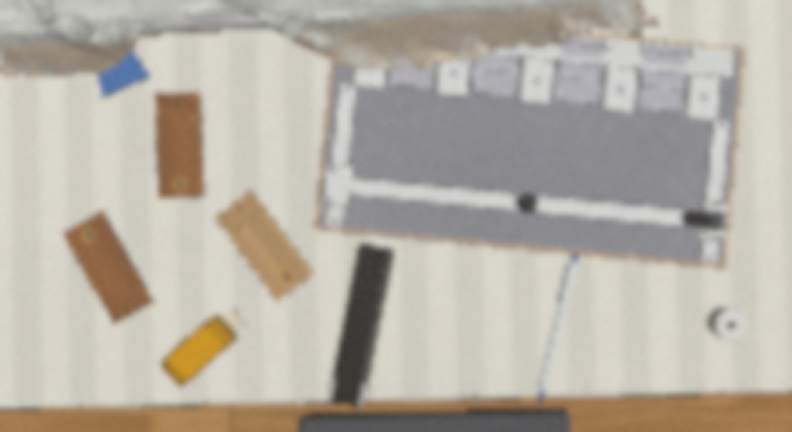

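The crop shows three boards. Their eyelets are at crop (179,183), (90,236) and (286,275), so the grooved ends face the other way. The tray corners are at crop (318,228), (723,266) and (741,47). The fourth board isn't in view.

```bash
cat >> h.py <<'E'
from scipy.spatial.transform import Rotation as R
def rot(yaw):  # tool x at world angle yaw, pointing down
    a=np.radians(yaw);x=np.array([np.cos(a),np.sin(a),0]);z=np.array([0,0,-1.]);return np.c_[x,np.cross(z,x),z]
def plan(p,yaw=None):
    s=manip.read_state();W=s["tcp_rot"]
    sh=W.T@(np.array(p)-s["eef_pos"])
    tn=np.zeros(3) if yaw is None else R.from_matrix(W.T@rot(yaw)).as_rotvec()
    print("shift",(sh/.6).round(4),"turn",(tn/2).round(4),"rows",round(np.linalg.norm(sh)/.0417,1),round(np.degrees(np.linalg.norm(tn))/7.16,1))
E
python3 - <<'E'
from h import *
b=snap("top")
C=np.array([(318,228),(723,266),(741,47)])/3.6+170
w=ray(b,C,.014);print(w.round(3),np.linalg.norm(np.diff(w,axis=0),axis=1))
y=w[0]-w[1];print("yaw",np.degrees(np.arctan2(-y[0],y[1])),"centre",(w[0]+w[2])/2)
plan([.40,-.08,.35],174.6)
E
```

```text
[[ 0.427  0.11   0.014]
 [ 0.384 -0.252  0.014]
 [ 0.581 -0.274  0.014]] [0.36507094 0.19796646]
yaw -6.634896856529128 centre [ 0.50391658 -0.08208548  0.014     ]
shift [-0.666  -0.8215 -0.1979] turn [-4.000e-04 -1.000e-04 -1.528e-01] rows 15.5 2.4
```

Call:
step_arm --steps '[[[-0.05,-0.06,-0.1],[0,0,-0.05],0],[[-0.1,-0.13,-0.2],[0,0,-0.1],0],[[-0.15,-0.19,-0.2],[0,0,-0.14],0],[[-0.2,-0.25,-0.2],[0,0,-0.14],0],[[-0.24,-0.3,-0.2],[0,0,-0.14],0],[[-0.29,-0.36,-0.2],[0,0,-0.14],0],[[-0.33,-0.41,-0.2],[0,0,-0.14],0],[[-0.37,-0.46,-0.2],[0,0,-0.14],0]]'

```text
t: 0.92
eef_pos: [0.3041, 0.2461, 0.3491]
tcp_rot: [[-0.993, 0.118, 0.001], [0.118, 0.993, 0.001], [-0.001, 0.001, -1.0]]
contact_force: [1.3, 0.1, 0.4]
gripper_width: 0.0856
gripper_force: 0.0
```

Call:
step_arm --steps '[[[-0.05,-0.06,0],[0,0,0],0],[[-0.1,-0.12,0],[0,0,0],0],[[-0.14,-0.18,0],[0,0,0],0],[[-0.19,-0.24,0],[0,0,0],0],[[-0.24,-0.29,0],[0,0,0],0],[[-0.28,-0.34,0],[0,0,0],0],[[-0.28,-0.34,0],[0,0,0],0],[[-0.28,-0.34,0],[0,0,0],0]]'

```text
t: 1.58
eef_pos: [0.4483, 0.022, 0.3476]
tcp_rot: [[-0.992, 0.125, -0.001], [0.125, 0.992, -0.0], [0.001, -0.001, -1.0]]
contact_force: [-1.0, 0.4, 0.3]
gripper_width: 0.0852
gripper_force: 0.0
```

```bash
python3 - <<'E'
from h import *
s=manip.read_state();print(s["t"],s["eef_pos"],s["tcp_rot"].round(3))
w=snap("wrist","w0.png");print(w["K"])
E
```

```text
1.5833 [0.4482671  0.02200162 0.34758056] [[-0.992  0.125 -0.001]
 [ 0.125  0.992 -0.   ]
 [ 0.001 -0.001 -1.   ]]
[[367.41159237   0.         283.80205228]
 [  0.         367.41159237 215.11422223]
 [  0.           0.           1.        ]]
```

View pics/w0.png

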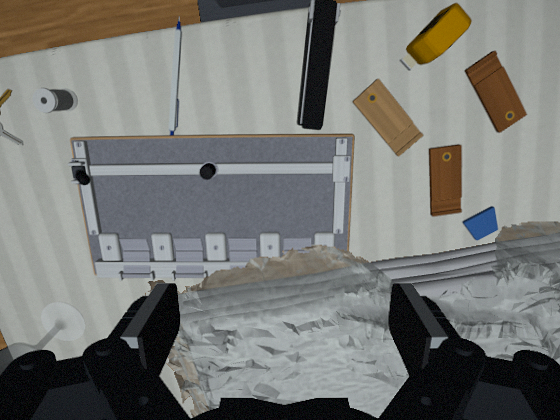

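The wrist view shows the whole tray: near corners (72,137) and (353,134), far-left corner (97,278), knob (208,171), lever tip about (82,176). The duvet just overlaps the far rail near pocket 1. The boards are at (388,117), (445,180) and (496,91), with eyelets at (373,98), (446,157) and (510,116).

```bash
cat >> h.py <<'E'
def boards(v,z=.009,mask=None,lim=60):
    hsv=cv2.cvtColor(v["im"],cv2.COLOR_BGR2HSV);out=[]
    m=((hsv[...,0]<20)&(hsv[...,1]>75)&(hsv[...,2]>30)).astype(np.uint8)
    m=cv2.morphologyEx(m,cv2.MORPH_OPEN,np.ones((3,3)))
    m=cv2.morphologyEx(m,cv2.MORPH_CLOSE,np.ones((7,7)))
    for k in cv2.findContours(m,0,1)[0]:
        if cv2.contourArea(k)<300: continue
        w=ray(v,k.reshape(-1,2),z)[:,:2]
        r=cv2.minAreaRect((w*1000).astype(np.float32))
        B=cv2.boxPoints(r);e=[B[1]-B[0],B[2]-B[1]];L=max(e,key=np.linalg.norm)
        if not(75<max(r[1])<115 and 30<min(r[1])<55): continue
        out.append((np.array(r[0])/1000,sorted(r[1]),np.degrees(np.arctan2(L[1],L[0]))%180,k.reshape(-1,2).mean(0)))
    return out
E
python3 - <<'E'
from h import *
v=snap("wrist")
im=v["im"]
for b in boards(v): print([np.round(x,3) for x in b])
w=ray(v,[(72,137),(353,134),(97,278)],.014);print(w.round(4),np.linalg.norm(w[1]-w[0]),np.linalg.norm(w[2]-w[0]))
print("knob top",ray(v,[(208,171)],.0505),"levertip",ray(v,[(82,176)],.08),"eyelets",ray(v,[(373,98),(446,157),(510,116)],.009).round(3))
c=im[110:300,50:380]
cv2.imwrite("pics/w1.png",cv2.resize(np.clip(c*1.4,0,255).astype(np.uint8),(792,456),interpolation=cv2.INTER_CUBIC))
E
```

```text
[array([0.502, 0.234]), array([43.095, 94.593]), np.float32(1.016), array([443.672, 181.13 ])]
[array([0.411, 0.161]), array([41.805, 94.629]), np.float32(35.638), array([386.288, 119.018])]
[array([0.394, 0.301]), array([43.778, 94.994]), np.float32(28.865), array([493.747,  92.764])]
[[ 0.3798 -0.2464  0.014 ]
 [ 0.423   0.1156  0.014 ]
 [ 0.5824 -0.27    0.014 ]] 0.3645586605006975 0.2040541971246043
knob top [[ 0.44112817 -0.06866902  0.0505    ]] levertip [[ 0.42296014 -0.20870629  0.08      ]] eyelets [[0.382 0.145 0.009]
 [0.468 0.238 0.009]
 [0.424 0.323 0.009]]
```

View pics/w1.png

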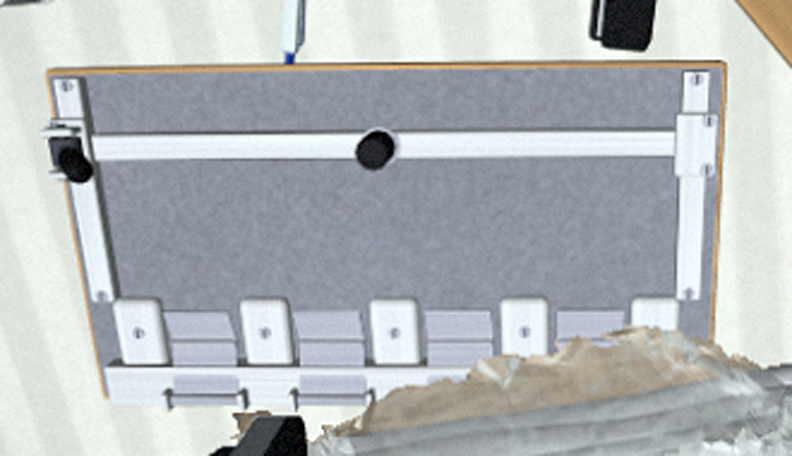

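Crop shows tooth fronts at crop (138,299), (265,298), (394,298), (525,297) and (655,298), with the knob top at (375,150) and the lever tip at (77,166). I'll use these as fiducials and fit the tray pose.

```bash
python3 - <<'E'
from h import *
v=snap("wrist")
f=lambda a:np.array(a)/2.4+[50,110]
A=ray(v,f([(138,299),(265,298),(394,298),(525,297),(655,298)]),.024)[:,:2]
B=ray(v,f([(49,71),(725,63),(106,397)]),.014)[:,:2]
P=np.r_[A,B];Q=np.array([[31,-150],[31,-75],[31,0],[31,75],[31,150],[-100,-186],[-100,186],[100,-186]])/1000
H=(Q-Q.mean(0)).T@(P-P.mean(0));th=np.arctan2(H[0,1]-H[1,0],H[0,0]+H[1,1])
r=np.array([[np.cos(th),-np.sin(th)],[np.sin(th),np.cos(th)]]);c=P.mean(0)-r@Q.mean(0)
print("yaw",np.degrees(th),"c",c);print(((P-(Q@r.T+c))*1000).round(1))
k=ray(v,f([(375,150)]),.0505)[0,:2];print("knob tray",r.T@(k-c))
l=ray(v,f([(77,166)]),.0355+.055*np.sin(np.radians(55)))[0,:2];print("tip tray",r.T@(l-c),l)
plan([.32,-.10,.30])
E
```

```text
yaw -6.711696730565581 c [ 0.50139089 -0.07752517]
[[-0.1  1.7]
 [-0.6  0.9]
 [-0.4 -0.2]
 [-0.8 -0.8]
 [ 0.1 -2.3]
 [ 2.1  2. ]
 [ 1.  -3.4]
 [-1.2  2.2]]
knob tray [-0.05972212  0.00052149]
tip tray [-0.05936315 -0.13871648] [ 0.42622229 -0.20835302]
shift [ 0.1833 -0.2327  0.0807] turn [0. 0. 0.] rows 4.4 0.0
```

```bash
cat >> h.py <<'E'
C0=np.array([.5025,-.0785]);TH=np.radians(-6.7);RT=np.array([[np.cos(TH),-np.sin(TH)],[np.sin(TH),np.cos(TH)]])
def t2w(x,y,z): return [*(C0+RT@[x,y]),z]
def w2t(p): return RT.T@(np.array(p)[:2]-C0)
E
python3 - <<'E'
from h import *
plan(t2w(-.060,-.093,.12),173.3);plan(t2w(-.060,-.093,.065),173.3)
E
```

```text
shift [-0.0151 -0.3161  0.3805] turn [ 0.0002 -0.0004 -0.0016] rows 7.1 0.0
shift [-0.0152 -0.3162  0.4721] turn [ 0.0002 -0.0004 -0.0016] rows 8.2 0.0
```

Call:
step_arm --steps '[[[-0.005,-0.06,0.02],[0,0,0],1],[[-0.01,-0.12,0.04],[0,0,0],1],[[-0.015,-0.18,0.08],[0,0,0],1],[[-0.015,-0.23,0.12],[0,0,0],1],[[-0.015,-0.28,0.17],[0,0,0],1],[[-0.015,-0.316,0.22],[0,0,0],1],[[-0.015,-0.316,0.28],[0,0,0],1],[[-0.015,-0.316,0.34],[0,0,0],1]]'

```text
t: 2.4
eef_pos: [0.4329, -0.1641, 0.1439]
tcp_rot: [[-0.993, 0.12, 0.002], [0.12, 0.993, -0.001], [-0.002, -0.001, -1.0]]
contact_force: [1.0, 0.5, -0.2]
gripper_width: 0.0
gripper_force: 0.0
```

Call:
step_arm --steps '[[[0,0,0.06],[0,0,0],1],[[0,0,0.1],[0,0,0],1],[[0,0,0.125],[0,0,0],1],[[0,0,0.132],[0,0,0],1],[[0,0,0.132],[0,0,0],1],[[0,0,0.132],[0,0,0],1],[[0,0,0.132],[0,0,0],1],[[0,0,0.132],[0,0,0],1]]'

```text
t: 3.07
eef_pos: [0.434, -0.1645, 0.0668]
tcp_rot: [[-0.993, 0.119, 0.003], [0.119, 0.993, -0.001], [-0.003, -0.001, -1.0]]
contact_force: [-0.0, 0.4, -0.3]
gripper_width: -0.0
gripper_force: 0.0
```

```bash
python3 - <<'E'
from h import *
s=manip.read_state();print(w2t(s["eef_pos"]))
w=snap("wrist","w2.png")
plan(t2w(-.060,-.167,.065),173.3)
E
```

```text
[-0.05803616 -0.093453  ]
shift [ 0.0027 -0.1225  0.0027] turn [-0.0005  0.0012 -0.0012] rows 1.8 0.0
```

View pics/w2.png

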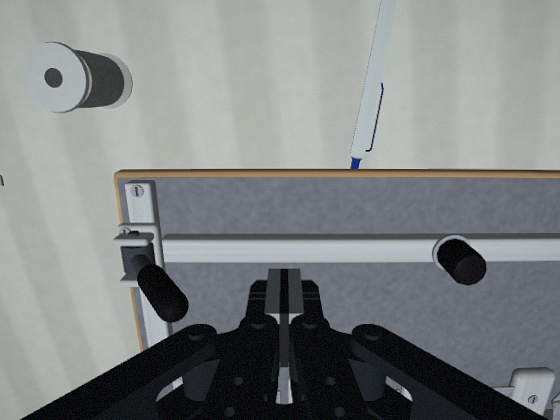

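The closed fingers are at about (285,280), beside the lever tip at (172,305). I'll push toward tray -y.

Call:
step_arm --steps '[[[0.001,-0.02,0.002],[0,0,0],1],[[0.002,-0.04,0.002],[0,0,0],1],[[0.002,-0.055,0.002],[0,0,0],1],[[0.002,-0.07,0.002],[0,0,0],1],[[0.002,-0.085,0.002],[0,0,0],1],[[0.002,-0.1,0.002],[0,0,0],1],[[0.002,-0.112,0.002],[0,0,0],1],[[0.002,-0.12,0.002],[0,0,0],1]]'

```text
t: 3.78
eef_pos: [0.4227, -0.237, 0.0638]
tcp_rot: [[-0.993, 0.121, -0.0], [0.121, 0.993, -0.0], [0.0, -0.0, -1.0]]
contact_force: [0.7, 0.6, -0.6]
gripper_width: -0.0001
gripper_force: 0.4
```

```bash
python3 - <<'E'
from h import *
s=manip.read_state();print(w2t(s["eef_pos"]),s["contact_force"])
w=snap("wrist","w3.png")
E
```

```text
[-0.06074491 -0.16673398] [ 0.65319369  0.61518491 -0.59507966]
```

View pics/w3.png

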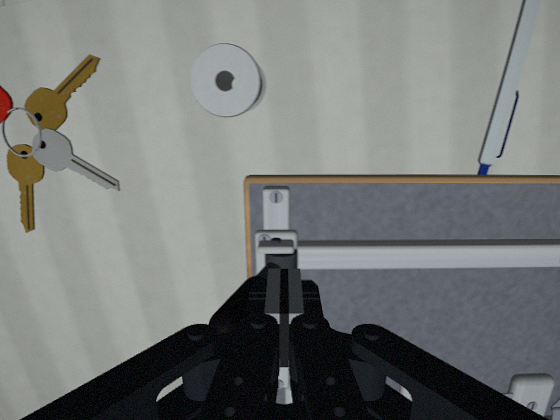

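The lever is hidden behind the fingers and the force is low, so I'll push further.

Call:
step_arm --steps '[[[0,-0.004,0],[0,0,0],1],[[0,-0.008,0],[0,0,0],1],[[0,-0.012,0],[0,0,0],1],[[0,-0.016,0],[0,0,0],1],[[0,-0.02,0],[0,0,0],1],[[0,-0.022,0],[0,0,0],1],[[0,-0.022,0],[0,0,0],1],[[0,-0.022,0],[0,0,0],1]]'

```text
t: 4.5
eef_pos: [0.4214, -0.2486, 0.0641]
tcp_rot: [[-0.993, 0.119, 0.0], [0.119, 0.993, 0.0], [-0.0, 0.0, -1.0]]
contact_force: [-0.2, 2.2, 0.0]
gripper_width: 0.0
gripper_force: 0.5
```

Call:
step_arm --steps '[[[0,-0.003,0],[0,0,0],1],[[0,-0.006,0],[0,0,0],1],[[0,-0.009,0],[0,0,0],1],[[0,-0.012,0],[0,0,0],1],[[0,-0.012,0],[0,0,0],1],[[0,-0.012,0],[0,0,0],1],[[0,-0.012,0],[0,0,0],1],[[0,-0.012,0],[0,0,0],1]]'

```text
t: 5.17
eef_pos: [0.4201, -0.2501, 0.0633]
tcp_rot: [[-0.993, 0.116, 0.0], [0.116, 0.993, 0.011], [0.001, 0.011, -1.0]]
contact_force: [3.2, 18.0, 5.1]
gripper_width: -0.0003
gripper_force: 8.7
```

Call:
step_arm --steps '[[[0,0.02,0],[0,0,0],1],[[0,0.05,0],[0,0,0],1],[[0,0.07,-0.05],[0,0,0],1],[[0,0.12,-0.09],[0,0,0],0.5],[[0,0.18,-0.1],[0,0,0],0.5],[[0,0.24,-0.1],[0,0,0],0.5],[[0,0.28,-0.1],[0,0,0],0.5],[[0,0.28,-0.1],[0,0,0],0.5]]'

```text
t: 5.83
eef_pos: [0.4407, -0.0857, 0.1246]
tcp_rot: [[-0.993, 0.115, 0.001], [0.115, 0.993, 0.0], [-0.001, 0.0, -1.0]]
contact_force: [-0.1, 0.5, 0.7]
gripper_width: 0.0427
gripper_force: 0.0
```

```bash
python3 - <<'E'
from h import *
s=manip.read_state();print(w2t(s["eef_pos"]),s["eef_pos"],s["gripper_width"])
w=snap("wrist","w4.png")
plan(t2w(-.060,0,.032),173.3)
E
```

```text
[-0.0605819  -0.01435805] [ 0.44065667 -0.08569186  0.12457873] 0.04266645383718411
shift [-0.0002  0.0269  0.1541] turn [-0.0005  0.0005  0.0005] rows 2.3 0.0
```

View pics/w4.png

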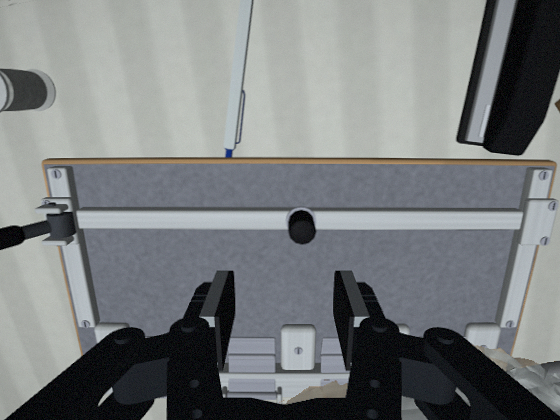

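The lever is thrown outward at (20,235). The knob top is at (301,231).

```bash
python3 - <<'E'
from h import *
v=snap("wrist")
k=ray(v,[(301,231)],.0505)[0];print(k,w2t(k))
t=ray(v,[(298,326)],.024)[0];print("tooth0 front",w2t(t))
plan([k[0],k[1],.033],173.3)
E
```

```text
[ 0.44267456 -0.07706784  0.0505    ] [-0.05958397 -0.0055575 ]
tooth0 front [ 0.02896923 -0.00535927]
shift [-0.0004  0.0196  0.1523] turn [-0.0007  0.0005 -0.0003] rows 2.2 0.0
```

```bash
python3 - <<'E'
from h import *
s=manip.read_state();print(s["eef_pos"],s["joint_vel"].round(2))
v=snap("wrist")
w=ray(v,[(44,161),(555,161)],.014);print([w2t(p).round(4) for p in w],np.linalg.norm(w[1]-w[0]),w.mean(0))
w=ray(v,[(112,326),(298,326),(484,326)],.024);print([w2t(p).round(4) for p in w])
print(np.array(v["d"]))
t=snap("top")
cv2.imwrite("pics/top2.png",cv2.resize(t["im"][165:260,240:400],(800,475),interpolation=cv2.INTER_CUBIC))
P=[t2w(x,y,z) for x,y,z in [(-.1,-.186,.014),(-.1,.186,.014),(.1,-.186,.014),(.031,0,.024),(-.0597,0,.0505)]]
print(((proj(t,P)-[240,165])*5).round(0))
E
```

```text
[ 0.44099073 -0.08856759  0.12438312] [-2.06  0.62  0.41 -0.14 -0.   -0.24]
[array([-0.0985, -0.1878]), array([-0.0985,  0.1762])] 0.36407541206776567 [ 0.40401409 -0.07277335  0.014     ]
[array([ 0.0305, -0.153 ]), array([ 0.0292, -0.0066]), array([0.0311, 0.1407])]
[-0.05808582  0.          0.          0.          0.        ]
[[653. 399.]
 [ 80. 345.]
 [680.  92.]
 [387. 169.]
 [377. 310.]]
```

View pics/top2.png

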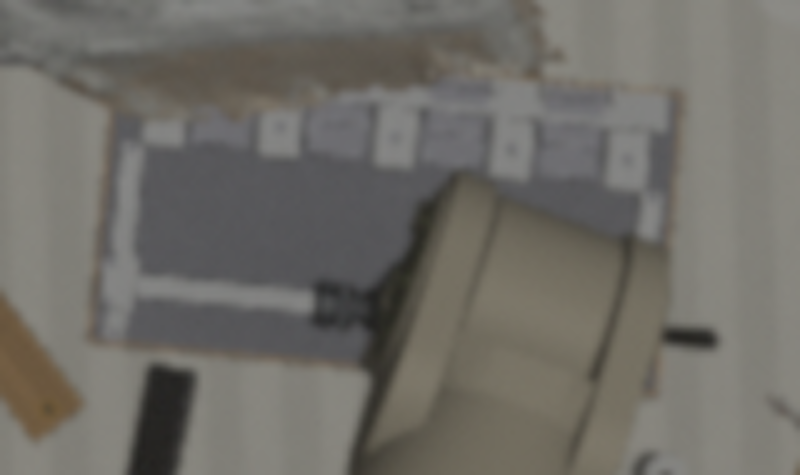

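The top crop shows the tray about 4 mm further toward -y than my fit, because the arm was still settling during the first wrist look. I'm correcting the tray origin to (0.5025,-0.082).

```bash
sed -i 's/C0=np.array(\[.5025,-.0785\])/C0=np.array([.5025,-.082])/' h.py; python3 - <<'E'
from h import *
plan(t2w(-.060,0,.033),173.3)
E
```

```text
shift [-0.0002  0.0249  0.152 ] turn [-0.0005  0.0004 -0.0016] rows 2.2 0.0
```

Call:
step_arm --steps '[[[0,0.015,0.03],[0,0,0],0.5],[[0,0.026,0.06],[0,0,0],0.5],[[0,0.026,0.1],[0,0,0],0.5],[[0,0.026,0.13],[0,0,0],0.5],[[0,0.026,0.152],[0,0,0],0.5],[[0,0.026,0.152],[0,0,0],0.5],[[0,0.026,0.152],[0,0,0],1],[[0,0.026,0.152],[0,0,0],1]]' --grip_force 30

```text
t: 6.7
eef_pos: [0.4431, -0.0745, 0.0335]
tcp_rot: [[-0.993, 0.121, 0.001], [0.121, 0.993, -0.0], [-0.001, -0.0, -1.0]]
contact_force: [0.2, -0.5, -0.4]
gripper_width: 0.0194
gripper_force: 0.0
```

Call:
step_arm --steps '[[[0,0,0],[0,0,0],1],[[0,0,0],[0,0,0],1],[[0.006,0,0],[0,0,0],1],[[0.012,0,0],[0,0,0],1],[[0.02,0,0],[0,0,0],1],[[0.028,0,0],[0,0,0],1],[[0.034,0,0],[0,0,0],1],[[0.034,0,0],[0,0,0],1]]'

```text
t: 7.37
eef_pos: [0.4217, -0.0713, 0.0336]
tcp_rot: [[-0.993, 0.12, 0.001], [0.12, 0.993, -0.001], [-0.001, -0.001, -1.0]]
contact_force: [-1.8, -0.1, 7.1]
gripper_width: 0.0167
gripper_force: 30.7
```

Call:
step_arm --steps '[[[0.003,0,0],[0,0,0],1],[[0.006,0,0],[0,0,0],1],[[0.009,0,0],[0,0,0],1],[[0.012,0,0],[0,0,0],1],[[0.012,0,0],[0,0,0],1],[[0.012,0,0],[0,0,0],1],[[0.012,0,0],[0,0,0],1],[[0.012,0,0],[0,0,0],1]]'

```text
t: 8.03
eef_pos: [0.4205, -0.0713, 0.0338]
tcp_rot: [[-0.993, 0.119, 0.01], [0.119, 0.993, -0.001], [-0.01, 0.0, -1.0]]
contact_force: [14.9, -0.9, -10.7]
gripper_width: 0.0167
gripper_force: 30.1
```

```bash
python3 - <<'E'
from h import *
s=manip.read_state();print(w2t(s["eef_pos"]),s["contact_force"])
E
```

```text
[-0.08272109  0.00108666] [ 14.90578571  -0.92827279 -10.72320132]
```

The bar is fully back: the knob reads tray x -0.0827, y +0.001, and the arm meets a hard stop. I'll use that to calibrate the tray in arm coordinates, then plan the first board, C.

```bash
sed -i 's/C0=np.array(\[.5025,-.082\])/C0=np.array([.502,-.081])/' h.py; python3 - <<'E'
from h import *
plan([.411,.161,.16],215.6)
E
```

```text
shift [ 0.0596  0.3825 -0.2109] turn [-0.0018  0.005  -0.3704] rows 6.3 5.9
```

Call:
step_arm --steps '[[[0,0,0],[0,0,0],0.3],[[0,0,0],[0,0,0],0.3],[[0,0,-0.05],[0,0,0],0.3],[[0,0,-0.11],[0,0,0],0.3],[[0.01,0.05,-0.15],[0,0,-0.06],0.3],[[0.02,0.11,-0.18],[0,0,-0.12],0.3],[[0.03,0.17,-0.21],[0,0,-0.18],0.3],[[0.035,0.23,-0.21],[0,0,-0.24],0.3]]'

```text
t: 8.7
eef_pos: [0.4106, 0.0704, 0.1618]
tcp_rot: [[-0.934, -0.357, 0.003], [-0.357, 0.934, -0.0], [-0.003, -0.001, -1.0]]
contact_force: [1.7, 0.8, -0.7]
gripper_width: 0.0596
gripper_force: 0.0
```

Call:
step_arm --steps '[[[0,0.04,0],[0,0,-0.06],0.3],[[-0.012,0.08,0],[0,0,-0.12],0.3],[[-0.024,0.12,0],[0,0,-0.13],0.3],[[-0.035,0.146,0],[0,0,-0.13],0.3],[[-0.035,0.146,0],[0,0,-0.13],0.3],[[-0.035,0.146,0],[0,0,-0.13],0.3],[[-0.035,0.146,0],[0,0,-0.13],0.3],[[-0.035,0.146,0],[0,0,-0.13],0.3]]'

```text
t: 9.37
eef_pos: [0.399, 0.1577, 0.1586]
tcp_rot: [[-0.814, -0.58, -0.001], [-0.58, 0.814, -0.001], [0.001, 0.0, -1.0]]
contact_force: [0.6, -0.7, 0.6]
gripper_width: 0.0596
gripper_force: 0.0
```

```bash
cat >> h.py <<'E'
def show():
    s=manip.read_state();W=s["tcp_rot"];print(s["t"],s["eef_pos"].round(4),"yaw",np.degrees(np.arctan2(W[1,0],W[0,0])).round(2)%360,"tray",w2t(s["eef_pos"]).round(4),"F",s["contact_force"].round(1),"w",round(s["gripper_width"],4))
E
python3 - <<'E'
from h import *
manip.capture("top");manip.capture("top")
show()
v=snap("wrist","w5.png")
for b in boards(v): print([np.round(x,3) for x in b])
E
```

```text
9.4667 [0.3994 0.1577 0.1587] yaw 215.44 tray [-0.1298  0.2251] F [-0.6 -0.1  0.1] w 0.0596
[array([0.502, 0.234]), array([43.302, 96.485]), np.float32(1.041), array([287.421, 327.819])]
[array([0.394, 0.3  ]), array([43.757, 94.394]), np.float32(28.444), array([420.56 , 273.904])]
[array([0.411, 0.16 ]), array([41.274, 94.154]), np.float32(35.377), array([277.894, 207.303])]
```

View pics/w5.png

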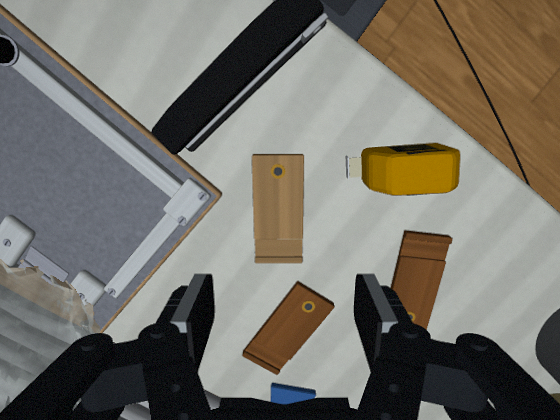

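Board C is centred at about (278,207) with its groove end at the bottom (279,250) and eyelet at (278,171). The wrist and earlier estimates agree, so I'll go and grasp it 18 mm behind the middle.

```bash
python3 - <<'E'
from h import *
plan([.396,.1493,.10],215.4);plan([.396,.1493,0.000],215.4)
E
```

```text
shift [ 0.0129 -0.0083  0.098 ] turn [ 0.     -0.0001  0.0004] rows 1.4 0.0
shift [ 0.0129 -0.0083  0.2647] turn [ 0.     -0.0001  0.0004] rows 3.8 0.0
```

Call:
step_arm --steps '[[[0.006,-0.004,0.04],[0,0,0],0.3],[[0.013,-0.008,0.09],[0,0,0],0.3],[[0.013,-0.008,0.14],[0,0,0],0.3],[[0.013,-0.008,0.19],[0,0,0],0.3],[[0.013,-0.008,0.23],[0,0,0],0.3],[[0.013,-0.008,0.25],[0,0,0],0.3],[[0.013,-0.008,0.265],[0,0,0],0.3],[[0.013,-0.008,0.265],[0,0,0],0.3]]'

```text
t: 10.18
eef_pos: [0.3948, 0.1496, -0.0016]
tcp_rot: [[-0.814, -0.58, -0.003], [-0.58, 0.814, -0.0], [0.003, 0.001, -1.0]]
contact_force: [-0.5, -1.3, -0.6]
gripper_width: 0.0597
gripper_force: 0.0
```

Call:
step_arm --steps '[[[0,0,0],[0,0,0],0.3],[[0,0,0],[0,0,0],0.3],[[0,0,0],[0,0,0],0.6],[[0,0,0],[0,0,0],1],[[0,0,0],[0,0,0],1],[[0,0,0],[0,0,0],1],[[0,0,0],[0,0,0],1],[[0,0,0],[0,0,0],1]]' --grip_force 60

```text
t: 10.85
eef_pos: [0.3971, 0.1504, 0.0014]
tcp_rot: [[-0.814, -0.581, 0.003], [-0.581, 0.814, 0.0], [-0.002, -0.001, -1.0]]
contact_force: [-1.7, -0.1, 7.3]
gripper_width: 0.04
gripper_force: 60.0
```

```bash
python3 - <<'E'
from h import *
show(); v=snap("wrist","w6.png")
E
```

```text
10.85 [0.3971 0.1504 0.0014] yaw 215.54 tray [-0.1312  0.2176] F [-1.7 -0.1  7.3] w 0.04
```

View pics/w6.png

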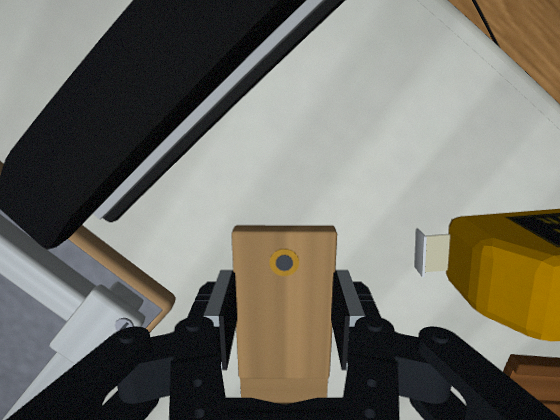

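The board is held squarely between the pads, with the eyelet at (285,262). Now I'll lift it and carry it to pocket 4.

```bash
python3 - <<'E'
from h import *
print(t2w(-.0404,-.1125,.12));plan(t2w(-.0404,-.1125,.12),173.3)
E
```

```text
[np.float64(0.4487504478349702), np.float64(-0.18801820029426664), 0.12]
shift [ 0.2574 -0.5093 -0.1977] turn [-2.000e-04  1.400e-03  3.686e-01] rows 8.7 5.9
```

Call:
step_arm --steps '[[[0,0,-0.04],[0,0,0],1],[[0,0,-0.1],[0,0,0],1],[[0,-0.01,-0.16],[0,0,0],1],[[0.03,-0.06,-0.2],[0,0,0.05],1],[[0.06,-0.11,-0.2],[0,0,0.1],1],[[0.08,-0.16,-0.2],[0,0,0.15],1],[[0.11,-0.22,-0.2],[0,0,0.2],1],[[0.14,-0.28,-0.2],[0,0,0.25],1]]'

```text
t: 11.57
eef_pos: [0.4257, -0.0367, 0.1211]
tcp_rot: [[-0.993, -0.116, 0.003], [-0.116, 0.993, -0.001], [-0.003, -0.001, -1.0]]
contact_force: [1.2, 0.6, -1.1]
gripper_width: 0.0401
gripper_force: 61.3
```

```bash
python3 - <<'E'
from h import *
show();plan(t2w(-.0404,-.1125,.12),173.3)
E
```

```text
11.5667 [ 0.4257 -0.0367  0.1211] yaw 186.69 tray [-0.081   0.0351] F [ 1.2  0.6 -1.1] w 0.0401
shift [-0.0088 -0.2549  0.002 ] turn [-0.0003  0.0013  0.1169] rows 3.7 1.9
```

Call:
step_arm --steps '[[[0,-0.05,0],[0,0,0.05],1],[[-0.005,-0.1,0],[0,0,0.1],1],[[-0.008,-0.15,0],[0,0,0.117],1],[[-0.008,-0.2,0],[0,0,0.117],1],[[-0.008,-0.24,0],[0,0,0.117],1],[[-0.008,-0.24,0],[0,0,0.117],1],[[-0.008,-0.24,0],[0,0,0.117],1],[[-0.008,-0.24,0],[0,0,0.117],1]]'

```text
t: 12.23
eef_pos: [0.4469, -0.1773, 0.12]
tcp_rot: [[-0.993, 0.114, -0.0], [0.114, 0.993, 0.001], [0.0, 0.001, -1.0]]
contact_force: [-0.3, 0.2, -1.4]
gripper_width: 0.04
gripper_force: 61.3
```

```bash
python3 - <<'E'
from h import *
manip.capture("top");manip.capture("top")
show();plan(t2w(-.0404,-.1125,.04),173.3)
v=snap("wrist","w7.png")
print(proj(v,[t2w(.031,y,.024) for y in (-.150,-.1361,-.089,-.075,0)]).round(0))
E
```

```text
12.3333 [ 0.4469 -0.1766  0.12  ] yaw 173.55 tray [-0.0435 -0.1014] F [-0.   0.1 -0.7] w 0.0398
shift [-0.0052 -0.0186  0.1333] turn [ 0.0002 -0.0001  0.0021] rows 1.9 0.0
[[219. 313.]
 [237. 313.]
 [300. 313.]
 [319. 313.]
 [418. 313.]]
```

View pics/w7.png

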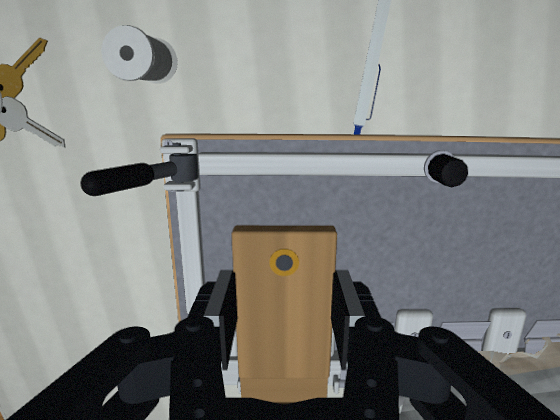

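The held board is centred in the pads. The centre tooth front is at (415,315) against a predicted (418,313), so the tray model holds.

Call:
step_arm --steps '[[[-0.005,-0.0186,0.02],[0,0,0.002],1],[[-0.005,-0.0186,0.06],[0,0,0.002],1],[[-0.005,-0.0186,0.1],[0,0,0.002],1],[[-0.005,-0.0186,0.133],[0,0,0.002],1],[[-0.005,-0.0186,0.133],[0,0,0.002],1],[[-0.005,-0.0186,0.133],[0,0,0.002],1],[[-0.005,-0.0186,0.133],[0,0,0.002],1],[[-0.005,-0.0186,0.133],[0,0,0.002],1]]'

```text
t: 13.05
eef_pos: [0.4501, -0.1894, 0.0416]
tcp_rot: [[-0.993, 0.117, 0.002], [0.117, 0.993, -0.001], [-0.002, -0.001, -1.0]]
contact_force: [-0.6, 0.2, -0.9]
gripper_width: 0.0399
gripper_force: 61.3
```

```bash
python3 - <<'E'
from h import *
manip.capture("top")
show();plan(t2w(-.0404,-.1125,.0165),173.3)
E
```

```text
13.1 [ 0.4502 -0.1895  0.0416] yaw 173.28 tray [-0.0388 -0.1138] F [ 0.2  0.2 -0.3] w 0.04
shift [0.0027 0.0023 0.0418] turn [-0.0006  0.0013 -0.0002] rows 0.6 0.0
```

Call:
step_arm --steps '[[[0.002,0.002,0.015],[0,0,0],1],[[0.002,0.002,0.03],[0,0,0],1],[[0.002,0.002,0.041],[0,0,0],1],[[0.002,0.002,0.041],[0,0,0],1],[[-0.008,0.002,0.041],[0,0,0],1],[[-0.018,0.002,0.041],[0,0,0],1],[[-0.026,0.002,0.041],[0,0,0],1],[[-0.03,0.002,0.041],[0,0,0],1]]'

```text
t: 13.77
eef_pos: [0.4643, -0.1894, 0.0153]
tcp_rot: [[-0.993, 0.118, -0.005], [0.118, 0.993, 0.001], [0.005, -0.0, -1.0]]
contact_force: [-11.0, 1.3, 16.8]
gripper_width: 0.0397
gripper_force: 63.1
```

```bash
python3 - <<'E'
from h import *
show();plan(t2w(.0066,-.1125,.0165),173.3)
E
```

```text
13.7667 [ 0.4643 -0.1894  0.0153] yaw 173.22 tray [-0.0248 -0.1121] F [-11.    1.3  16.8] w 0.0397
shift [-0.0524 -0.0006 -0.0022] turn [-0.0001 -0.0027 -0.0007] rows 0.8 0.0
```

Call:
step_arm --steps '[[[-0.006,0,-0.002],[0,0,0],1],[[-0.014,0,-0.002],[0,0,0],1],[[-0.022,0,-0.002],[0,0,0],1],[[-0.03,0,-0.002],[0,0,0],1],[[-0.036,0,-0.002],[0,0,0],1],[[-0.042,0,-0.002],[0,0,0],1],[[-0.046,0,-0.002],[0,0,0],1],[[-0.046,0,-0.002],[0,0,0],1]]'

```text
t: 14.43
eef_pos: [0.4931, -0.1926, 0.0157]
tcp_rot: [[-0.993, 0.118, -0.003], [0.118, 0.993, 0.001], [0.003, 0.001, -1.0]]
contact_force: [-4.4, 0.8, -1.1]
gripper_width: 0.04
gripper_force: 61.3
```

```bash
python3 - <<'E'
from h import *
show();plan(t2w(.0066,-.1125,.0165),173.3)
E
```

```text
14.4333 [ 0.4931 -0.1926  0.0157] yaw 173.24 tray [ 0.0042 -0.1119] F [-4.4  0.8 -1.1] w 0.04
shift [-0.004  -0.001  -0.0013] turn [ 0.0005 -0.0015 -0.0005] rows 0.1 0.0
```

Call:
step_arm --steps '[[[-0.004,0,0],[0,0,0],1],[[-0.007,0,0],[0,0,0],1],[[-0.01,0,0],[0,0,0],1],[[-0.013,0,0],[0,0,0],1],[[-0.016,0,0],[0,0,0],1],[[-0.016,0,0],[0,0,0],1],[[-0.016,0,0],[0,0,0],1],[[-0.016,0,0],[0,0,0],1]]'

```text
t: 15.1
eef_pos: [0.4952, -0.1928, 0.0154]
tcp_rot: [[-0.993, 0.119, -0.017], [0.119, 0.993, 0.001], [0.017, -0.001, -1.0]]
contact_force: [-25.5, -0.2, 16.6]
gripper_width: 0.04
gripper_force: 63.3
```

```bash
python3 - <<'E'
from h import *
show()
E
```

```text
15.1 [ 0.4952 -0.1928  0.0154] yaw 173.18 tray [ 0.0063 -0.1119] F [-25.5  -0.2  16.6] w 0.04
```

The board stops at tray x 0.0063 (home expected at 0.0066) with 25 N. I'll unload, release and rise toward board A.

Call:
step_arm --steps '[[[0.014,0,0],[0,0,0],1],[[0.014,0,0],[0,0,0],0.4],[[0.014,0,0],[0,0,0],0.4],[[0.014,0,0],[0,0,0],0.4],[[0.014,0,-0.03],[0,0,0],0.4],[[0.014,0,-0.09],[0,0,0],0.4],[[0.014,0,-0.15],[0,0,0],0.4],[[0.014,0,-0.2],[0,0,0],0.4]]'

```text
t: 15.77
eef_pos: [0.497, -0.1938, 0.1389]
tcp_rot: [[-0.993, 0.117, 0.002], [0.117, 0.993, -0.001], [-0.003, -0.001, -1.0]]
contact_force: [0.6, -0.7, 1.4]
gripper_width: 0.0511
gripper_force: 0.0
```

```bash
python3 - <<'E'
from h import *
manip.capture("top")
show();t=snap("top")
for b in boards(t): print([np.round(x,3) for x in b])
plan([.48,.233,.16],181.0)
v=snap("wrist","w8.png")
E
```

```text
15.8167 [ 0.5001 -0.1954  0.145 ] yaw 173.29 tray [ 0.0114 -0.1139] F [1.7 0.2 3.5] w 0.0511
shift [ 0.1167  0.7053 -0.0334] turn [-0.0025  0.0054 -0.0674] rows 10.3 1.1
```

View pics/w8.png

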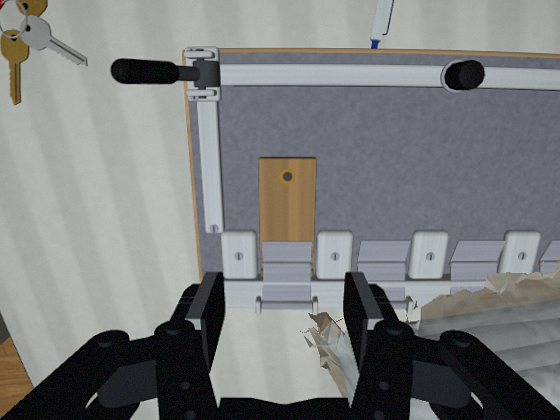

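Board C is home in pocket 4, under its leaf. Next is board A at roughly (0.502,0.234).

Call:
step_arm --steps '[[[0.01,0.06,-0.02],[0,0,0],0.3],[[0.02,0.12,-0.03],[0,0,0],0.3],[[0.03,0.18,-0.03],[0,0,0],0.3],[[0.04,0.24,-0.03],[0,0,0],0.3],[[0.05,0.3,-0.03],[0,0,0],0.3],[[0.06,0.36,-0.03],[0,0,0],0.3],[[0.07,0.42,-0.03],[0,0,0],0.3],[[0.08,0.48,-0.03],[0,0,0],0.3]]'

```text
t: 16.58
eef_pos: [0.4813, 0.1002, 0.1534]
tcp_rot: [[-0.993, 0.117, -0.001], [0.117, 0.993, 0.0], [0.001, 0.0, -1.0]]
contact_force: [1.5, -0.1, 0.4]
gripper_width: 0.0596
gripper_force: 0.0
```

Call:
step_arm --steps '[[[0.01,0.06,0],[0,0,-0.05],0.3],[[0.02,0.12,0],[0,0,-0.067],0.3],[[0.03,0.18,0],[0,0,-0.067],0.3],[[0.037,0.225,0],[0,0,-0.067],0.3],[[0.037,0.225,0],[0,0,-0.067],0.3],[[0.037,0.225,0],[0,0,-0.067],0.3],[[0.037,0.225,0],[0,0,-0.067],0.3],[[0.037,0.225,0],[0,0,-0.067],0.3]]'

```text
t: 17.25
eef_pos: [0.4755, 0.234, 0.1539]
tcp_rot: [[-1.0, -0.015, -0.001], [-0.015, 1.0, -0.0], [0.001, -0.0, -1.0]]
contact_force: [0.5, 0.4, -1.2]
gripper_width: 0.0599
gripper_force: 0.0
```

```bash
sed -i 's/<300: continue/<150: continue/' h.py; python3 - <<'E'
from h import *
manip.capture("top");manip.capture("top")
show();v=snap("wrist")
for b in boards(v): print([np.round(x,3) for x in b])
plan([.4835,.234,.1],181.0);
E
```

```text
17.35 [0.4757 0.2338 0.1544] yaw 180.82 tray [-0.0628  0.3096] F [0.1 0.1 0.5] w 0.0595
[array([0.502, 0.236]), array([41.197, 94.345]), np.float32(0.844), array([286.039, 227.786])]
[array([0.395, 0.302]), array([42.26 , 94.247]), np.float32(28.513), array([374.72 ,  94.399])]
shift [-0.0128  0.0001  0.091 ] turn [-0.     -0.0001 -0.0016] rows 1.3 0.0
```

Call:
step_arm --steps '[[[-0.008,0.002,0.04],[0,0,0],0.3],[[-0.0155,0.002,0.09],[0,0,0],0.3],[[-0.0155,0.002,0.14],[0,0,0],0.3],[[-0.0155,0.002,0.19],[0,0,0],0.3],[[-0.0155,0.002,0.23],[0,0,0],0.3],[[-0.0155,0.002,0.25],[0,0,0],0.3],[[-0.0155,0.002,0.2565],[0,0,0],0.3],[[-0.0155,0.002,0.2565],[0,0,0],0.3]]'

```text
t: 18.07
eef_pos: [0.4843, 0.2353, -0.0001]
tcp_rot: [[-1.0, -0.015, -0.002], [-0.015, 1.0, -0.001], [0.002, -0.001, -1.0]]
contact_force: [0.2, 1.1, -0.1]
gripper_width: 0.0601
gripper_force: 0.0
```

Call:
step_arm --steps '[[[0,0,0],[0,0,0],0.3],[[0,0,0],[0,0,0],0.3],[[0,0,0],[0,0,0],0.6],[[0,0,0],[0,0,0],1],[[0,0,0],[0,0,0],1],[[0,0,0],[0,0,0],1],[[0,0,0],[0,0,0],1],[[0,0,0],[0,0,0],1]]' --grip_force 60

```text
t: 18.73
eef_pos: [0.486, 0.2366, 0.0025]
tcp_rot: [[-1.0, -0.016, 0.003], [-0.016, 1.0, 0.001], [-0.003, 0.001, -1.0]]
contact_force: [-1.0, -0.9, 5.9]
gripper_width: 0.0393
gripper_force: 60.1
```

```bash
python3 - <<'E'
from h import *
show();plan(t2w(-.041,-.0375,.12),173.3)
E
```

```text
18.7333 [0.486  0.2366 0.0025] yaw 180.93 tray [-0.0529  0.3136] F [-1.  -0.9  5.9] w 0.0393
shift [ 0.0574 -0.5824 -0.1963] turn [0.0004 0.0014 0.0666] rows 8.9 1.1
```

Call:
step_arm --steps '[[[0,0,-0.04],[0,0,0],1],[[0,0,-0.1],[0,0,0],1],[[0.01,-0.02,-0.16],[0,0,0],1],[[0.02,-0.07,-0.2],[0,0,0.02],1],[[0.025,-0.13,-0.2],[0,0,0.04],1],[[0.03,-0.19,-0.2],[0,0,0.067],1],[[0.035,-0.25,-0.2],[0,0,0.067],1],[[0.04,-0.31,-0.2],[0,0,0.067],1]]'

```text
t: 19.4
eef_pos: [0.4639, 0.0486, 0.1219]
tcp_rot: [[-0.993, 0.117, 0.002], [0.117, 0.993, -0.0], [-0.002, 0.0, -1.0]]
contact_force: [0.8, 0.3, -1.2]
gripper_width: 0.0396
gripper_force: 61.0
```

Call:
step_arm --steps '[[[0,-0.06,0],[0,0,0],1],[[0,-0.12,0],[0,0,0],1],[[0,-0.18,0],[0,0,0],1],[[0,-0.23,0],[0,0,0],1],[[-0.01,-0.27,0],[0,0,0],1],[[-0.01,-0.27,0],[0,0,0],1],[[-0.01,-0.27,0],[0,0,0],1],[[-0.01,-0.27,0],[0,0,0],1]]'

```text
t: 20.07
eef_pos: [0.4506, -0.1114, 0.1211]
tcp_rot: [[-0.993, 0.118, 0.0], [0.118, 0.993, 0.0], [-0.0, 0.0, -1.0]]
contact_force: [-0.4, 0.1, -0.2]
gripper_width: 0.0397
gripper_force: 61.0
```

```bash
python3 - <<'E'
from h import *
manip.capture("top");manip.capture("top")
show();plan(t2w(-.0395,-.0375,.045),173.3)
v=snap("wrist","w9.png")
E
```

```text
20.1667 [ 0.4506 -0.1107  0.1208] yaw 173.33 tray [-0.0476 -0.0355] F [-0.3  0.8 -0.7] w 0.0399
shift [-0.0135 -0.0034  0.1264] turn [ 0.0002 -0.0001  0.0002] rows 1.8 0.0
```

View pics/w9.png

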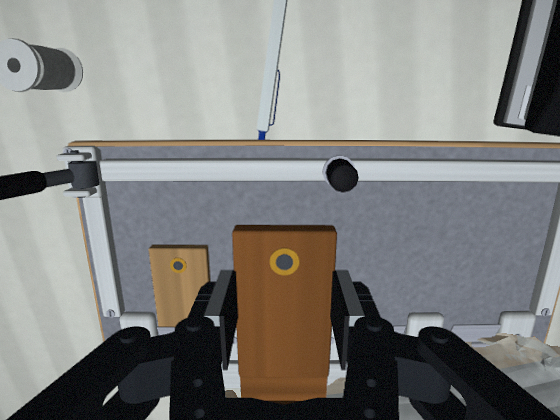

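Board A is held squarely, with the eyelet at (285,262), and board C is seated at (180,285). I've used up my picture views, so from here I'll rely on numbers.

Call:
step_arm --steps '[[[-0.0135,-0.0034,0.02],[0,0,0],1],[[-0.0135,-0.0034,0.06],[0,0,0],1],[[-0.0135,-0.0034,0.1],[0,0,0],1],[[-0.0135,-0.0034,0.13],[0,0,0],1],[[-0.0135,-0.0034,0.15],[0,0,0],1],[[-0.0135,-0.0034,0.165],[0,0,0],1],[[-0.0135,-0.0034,0.17],[0,0,0],1],[[-0.0135,-0.0034,0.17],[0,0,0],1]]'

```text
t: 20.88
eef_pos: [0.4583, -0.1139, 0.0183]
tcp_rot: [[-0.993, 0.116, -0.001], [0.116, 0.993, 0.001], [0.001, 0.0, -1.0]]
contact_force: [-0.3, 0.1, -0.9]
gripper_width: 0.0397
gripper_force: 61.0
```

```bash
python3 - <<'E'
from h import *
manip.capture("top");show();plan(t2w(.0075,-.0375,.0175),173.3)
E
```

```text
20.9333 [ 0.4588 -0.1143  0.019 ] yaw 173.3 tray [-0.039  -0.0381] F [ 0.4  0.4 -0.2] w 0.0398
shift [-0.0775  0.001   0.0025] turn [ 0.0001  0.0001 -0.    ] rows 1.1 0.0
```

Call:
step_arm --steps '[[[-0.004,0.001,0.003],[0,0,0],1],[[-0.014,0.001,0.003],[0,0,0],1],[[-0.024,0.001,0.003],[0,0,0],1],[[-0.034,0.001,0.003],[0,0,0],1],[[-0.044,0.001,0.003],[0,0,0],1],[[-0.054,0.001,0.003],[0,0,0],1],[[-0.064,0.001,0.003],[0,0,0],1],[[-0.07,0.001,0.003],[0,0,0],1]]'

```text
t: 21.6
eef_pos: [0.49, -0.1171, 0.0163]
tcp_rot: [[-0.993, 0.118, -0.021], [0.118, 0.993, 0.002], [0.021, -0.001, -1.0]]
contact_force: [-37.5, 1.2, 37.3]
gripper_width: 0.0396
gripper_force: 65.1
```

```bash
python3 - <<'E'
from h import *
show();plan(t2w(.0075,-.0375,.0175),173.3)
E
```

```text
21.6 [ 0.49   -0.1171  0.0163] yaw 173.2 tray [-0.0077 -0.0373] F [-37.5   1.2  37.3] w 0.0396
shift [-0.0253 -0.0003 -0.0025] turn [-0.0004 -0.0105 -0.0009] rows 0.4 0.2
```

Call:
step_arm --steps '[[[0.004,0,-0.001],[0,0,0],1],[[0.008,0,-0.003],[0,0,0],1],[[0.008,0,-0.004],[0,0,0],1],[[0.004,0,-0.004],[0,0,0],1],[[0,0,-0.004],[0,0,0],1],[[-0.004,0,-0.004],[0,0,0],1],[[-0.008,0,-0.004],[0,0,0],1],[[-0.008,0,-0.004],[0,0,0],1]]'

```text
t: 22.27
eef_pos: [0.5037, -0.1193, 0.0184]
tcp_rot: [[-0.993, 0.118, -0.004], [0.118, 0.993, 0.0], [0.004, -0.0, -1.0]]
contact_force: [-5.2, -1.2, -3.0]
gripper_width: 0.0391
gripper_force: 61.1
```

```bash
python3 - <<'E'
from h import *
show();plan(t2w(.0075,-.0375,.0175),173.3)
E
```

```text
22.2667 [ 0.5037 -0.1193  0.0184] yaw 173.25 tray [ 0.0061 -0.0379] F [-5.2 -1.2 -3. ] w 0.0391
shift [-0.0023  0.0006  0.0015] turn [-0.0001 -0.0021 -0.0005] rows 0.0 0.0
```

Sliding freely now. I'll push on to the stop.

Call:
step_arm --steps '[[[-0.003,0,0],[0,0,0],1],[[-0.006,0,0],[0,0,0],1],[[-0.009,0,0],[0,0,0],1],[[-0.012,0,0],[0,0,0],1],[[-0.014,0,0],[0,0,0],1],[[-0.014,0,0],[0,0,0],1],[[-0.014,0,0],[0,0,0],1],[[-0.014,0,0],[0,0,0],1]]'

```text
t: 22.93
eef_pos: [0.5037, -0.1192, 0.0166]
tcp_rot: [[-0.993, 0.119, -0.019], [0.119, 0.993, 0.001], [0.019, -0.001, -1.0]]
contact_force: [-22.0, -2.4, 4.3]
gripper_width: 0.04
gripper_force: 61.8
```

```bash
python3 - <<'E'
from h import *
show()
E
```

```text
22.9333 [ 0.5037 -0.1192  0.0166] yaw 173.18 tray [ 0.0062 -0.0377] F [-22.   -2.4   4.3] w 0.04
```

Call:
step_arm --steps '[[[0.012,0,0],[0,0,0],1],[[0.012,0,0],[0,0,0],0.4],[[0.012,0,0],[0,0,0],0.4],[[0.012,0,0],[0,0,0],0.4],[[0.012,0,-0.03],[0,0,0],0.4],[[0.012,0,-0.09],[0,0,0],0.4],[[0.012,0,-0.15],[0,0,0],0.4],[[0.012,0,-0.2],[0,0,0],0.4]]'

```text
t: 23.6
eef_pos: [0.5082, -0.1201, 0.1423]
tcp_rot: [[-0.993, 0.117, 0.004], [0.117, 0.993, -0.001], [-0.004, -0.001, -1.0]]
contact_force: [2.3, 0.1, -0.5]
gripper_width: 0.0517
gripper_force: 0.0
```

```bash
cat >> h.py <<'E'
def rear(v):  # rear corners of boards in tray, by wood mask at top height
    hsv=cv2.cvtColor(v["im"],cv2.COLOR_BGR2HSV)
    m=((hsv[...,0]<20)&(hsv[...,1]>75)&(hsv[...,2]>30)).astype(np.uint8)
    m=cv2.morphologyEx(m,cv2.MORPH_OPEN,np.ones((5,5)))
    for k in cv2.findContours(m,0,1)[0]:
        if cv2.contourArea(k)<400: continue
        w=np.array([w2t(p) for p in ray(v,k.reshape(-1,2),.023)])
        if np.ptp(w[:,1])>.06 or abs(w[:,1].mean())>.17 or abs(w[:,0].mean())>.1: continue
        print("rear x",np.percentile(w[:,0],2).round(4),"front seen",w[:,0].max().round(4),"y",w[:,1].min().round(4),w[:,1].max().round(4))
E
python3 - <<'E'
from h import *
manip.capture("top");manip.capture("top")
show();v=snap("wrist","w10.png");rear(v)
t=snap("top")
for b in boards(t): print([np.round(x,3) for x in b])
plan([.42,.30,.16],173.3)
E
```

```text
23.7 [ 0.5116 -0.1214  0.1459] yaw 173.28 tray [ 0.0143 -0.039 ] F [ 0.6 -0.4 -0.4] w 0.0512
rear x -0.0247 front seen 0.038 y -0.0589 -0.0174
rear x -0.0258 front seen 0.0397 y -0.1327 -0.0903
[array([0.397, 0.302]), array([38.619, 91.132]), np.float32(28.861), array([199.375, 243.547])]
shift [ 0.2284  0.6783 -0.0335] turn [-0.0005  0.0025 -0.0003] rows 10.3 0.0
```

Rear ends are at tray x of about -0.025 (expected -0.024), so both boards are home. Board B still lies at (0.396,0.302). It needs a long wrist turn, which keeps q6 in range near -172°.

Call:
step_arm --steps '[[[0.02,0.06,-0.01],[0,0,-0.06],0.3],[[0.04,0.12,-0.02],[0,0,-0.12],0.3],[[0.06,0.18,-0.03],[0,0,-0.18],0.3],[[0.08,0.24,-0.03],[0,0,-0.24],0.3],[[0.1,0.3,-0.03],[0,0,-0.3],0.3],[[0.12,0.36,-0.03],[0,0,-0.36],0.3],[[0.14,0.42,-0.03],[0,0,-0.42],0.3],[[0.16,0.48,-0.03],[0,0,-0.48],0.3]]'

```text
t: 24.47
eef_pos: [0.4437, 0.1793, 0.156]
tcp_rot: [[-0.661, -0.75, -0.002], [-0.75, 0.661, -0.0], [0.001, 0.001, -1.0]]
contact_force: [2.0, -0.2, 0.9]
gripper_width: 0.0597
gripper_force: 0.0
```

```bash
python3 - <<'E'
from h import *
show();plan([.415,.312,.16])
E
```

```text
24.4667 [0.4437 0.1793 0.156 ] yaw 228.59 tray [-0.0883  0.2517] F [ 2.  -0.2  0.9] w 0.0597
shift [-0.1342  0.1822 -0.0066] turn [0. 0. 0.] rows 3.3 0.0
```

Call:
step_arm --steps '[[[-0.02,0.03,-0.01],[0,0,-0.06],0.3],[[-0.04,0.06,-0.01],[0,0,-0.12],0.3],[[-0.06,0.09,-0.01],[0,0,-0.18],0.3],[[-0.09,0.12,-0.01],[0,0,-0.24],0.3],[[-0.11,0.15,-0.01],[0,0,-0.3],0.3],[[-0.13,0.17,-0.01],[0,0,-0.36],0.3],[[-0.13,0.17,-0.01],[0,0,-0.42],0.3],[[-0.13,0.17,-0.01],[0,0,-0.48],0.3]]'

```text
t: 25.13
eef_pos: [0.4199, 0.3048, 0.1616]
tcp_rot: [[0.237, -0.971, -0.002], [-0.971, -0.237, -0.001], [0.0, 0.002, -1.0]]
contact_force: [1.0, -0.8, -0.3]
gripper_width: 0.0599
gripper_force: 0.0
```

Call:
step_arm --steps '[[[0,0,0],[0,0,-0.06],0.3],[[0,0,0],[0,0,-0.12],0.3],[[0,0,0],[0,0,-0.18],0.3],[[0,0,0],[0,0,-0.24],0.3],[[0,0,0],[0,0,-0.3],0.3],[[0,0,0],[0,0,-0.36],0.3],[[0,0,0],[0,0,-0.42],0.3],[[0,0,0],[0,0,-0.48],0.3]]'

```text
t: 25.8
eef_pos: [0.4202, 0.3036, 0.1617]
tcp_rot: [[0.931, -0.365, -0.002], [-0.365, -0.931, -0.001], [-0.002, 0.001, -1.0]]
contact_force: [-0.1, -1.1, -0.6]
gripper_width: 0.0596
gripper_force: 0.0
```

```bash
python3 - <<'E'
from h import *
show();print(manip.read_state()["qpos"].round(1));plan([.415,.312,.16],28.5)
E
```

```text
25.8 [0.4202 0.3036 0.1617] yaw 338.61 tray [-0.1261  0.3725] F [-0.1 -1.1 -0.6] w 0.0596
[  27.    13.7  -13.1   63.4    0.  -131.6]
shift [-0.0132 -0.0098  0.0028] turn [ 3.000e-04  1.100e-03 -4.354e-01] rows 0.2 7.0
```

q6 would just run out at -181°, so I'll stop 6° short. The pads will square the board as they close.

Call:
step_arm --steps '[[[-0.005,-0.005,0],[0,0,-0.06],0.3],[[-0.01,-0.01,0],[0,0,-0.12],0.3],[[-0.013,-0.01,0],[0,0,-0.18],0.3],[[-0.013,-0.01,0],[0,0,-0.24],0.3],[[-0.013,-0.01,0],[0,0,-0.3],0.3],[[-0.013,-0.01,0],[0,0,-0.35],0.3],[[-0.013,-0.01,0],[0,0,-0.375],0.3],[[-0.013,-0.01,0],[0,0,-0.375],0.3]]'

```text
t: 26.47
eef_pos: [0.4152, 0.312, 0.1618]
tcp_rot: [[0.932, 0.363, -0.002], [0.363, -0.932, -0.001], [-0.002, 0.0, -1.0]]
contact_force: [0.4, -0.3, 0.5]
gripper_width: 0.0599
gripper_force: 0.0
```

```bash
python3 - <<'E'
from h import *
manip.capture("top");manip.capture("top")
show();print(manip.read_state()["qpos"].round(1))
v=snap("wrist")
for b in boards(v): print([np.round(x,3) for x in b])
b=[b for b in boards(v) if np.linalg.norm(b[0]-[.395,.302])<.08][0]
a=np.radians(b[2]);g=b[0]+.017*np.array([np.cos(a),np.sin(a)]);print(g)
plan([*g,.002])
E
```

```text
26.5667 [0.4153 0.3121 0.1622] yaw 21.15 tray [-0.132   0.3803] F [0.9 0.5 0.2] w 0.0597
[  28.1   13.7  -12.9   63.4    0.  -173.1]
[array([0.253, 0.287]), array([49.588, 86.863]), np.float32(89.763), array([244.596, 352.737])]
[array([0.395, 0.303]), array([41.159, 95.032]), np.float32(28.468), array([285.733, 216.203])]
[0.41029825 0.31100837]
shift [-0.0082 -0.0014  0.2674] turn [0. 0. 0.] rows 3.8 0.0
```

Call:
step_arm --steps '[[[-0.008,-0.001,0.04],[0,0,-0.02],0.3],[[-0.008,-0.001,0.09],[0,0,-0.028],0.3],[[-0.008,-0.001,0.14],[0,0,-0.028],0.3],[[-0.008,-0.001,0.19],[0,0,-0.028],0.3],[[-0.008,-0.001,0.23],[0,0,-0.028],0.3],[[-0.008,-0.001,0.255],[0,0,-0.028],0.3],[[-0.008,-0.001,0.267],[0,0,-0.028],0.3],[[-0.008,-0.001,0.267],[0,0,-0.028],0.3]]'

```text
t: 27.28
eef_pos: [0.4096, 0.3102, 0.0014]
tcp_rot: [[0.911, 0.413, -0.003], [0.413, -0.911, -0.002], [-0.004, 0.0, -1.0]]
contact_force: [0.2, 0.2, 0.9]
gripper_width: 0.0597
gripper_force: 0.0
```

Call:
step_arm --steps '[[[0,0,0],[0,0,0],0.3],[[0,0,0],[0,0,0],0.3],[[0,0,0],[0,0,0],0.5],[[0,0,0],[0,0,0],0.6],[[0,0,0],[0,0,0],1],[[0,0,0],[0,0,0],1],[[0,0,0],[0,0,0],1],[[0,0,0],[0,0,0],1]]' --grip_force 60

```text
t: 27.95
eef_pos: [0.4122, 0.3116, 0.0052]
tcp_rot: [[0.91, 0.414, 0.003], [0.414, -0.91, 0.001], [0.003, 0.0, -1.0]]
contact_force: [-1.0, -0.9, 8.3]
gripper_width: 0.039
gripper_force: 58.9
```

```bash
python3 - <<'E'
from h import *
show();print(manip.read_state()["qpos"].round(1));v=snap("wrist","w11.png")
p=[t for t in boards(v)];print(p)
W=manip.read_state()
E
```

```text
27.95 [0.4122 0.3116 0.0052] yaw 24.45 tray [-0.135   0.3794] F [-1.  -0.9  8.3] w 0.039
[  28.2   22.   -26.1   41.7   -0.  -176.3]
[(array([0.39754282, 0.30401599]), [41.480567932128906, 93.64725494384766], np.float32(28.269962), array([285.41698113, 308.06981132]))]
```

Call:
step_arm --steps '[[[0,0,-0.02],[0,0,0],1],[[0,0,-0.05],[0,0,0],1],[[0,0,-0.1],[0,0,0],1],[[0,0,-0.15],[0,0,0],1],[[0,0,-0.2],[0,0,0],1],[[0,0,-0.2],[0,0,0],1],[[0,0,-0.2],[0,0,0],1],[[0,0,-0.2],[0,0,0],1]]'

```text
t: 28.67
eef_pos: [0.4109, 0.311, 0.1234]
tcp_rot: [[0.91, 0.414, 0.001], [0.414, -0.91, 0.0], [0.001, -0.0, -1.0]]
contact_force: [-0.6, 1.5, 0.1]
gripper_width: 0.0389
gripper_force: 59.6
```

```bash
cat >> h.py <<'E'
def held(v,zoff=.008):  # held board's sides in the tool frame: per row of the wood mask
    s=manip.read_state();hsv=cv2.cvtColor(v["im"],cv2.COLOR_BGR2HSV)
    m=((hsv[...,0]<20)&(hsv[...,1]>75)&(hsv[...,2]>30)).astype(np.uint8)
    m=cv2.morphologyEx(m,cv2.MORPH_OPEN,np.ones((3,3)))
    n,l,st,ce=cv2.connectedComponentsWithStats(m)
    i=l[300,285];ys,xs=np.where(l==i);r0=ys.min();print("rows",r0,ys.max(),"area",st[i,4])
    L=[];Rr=[]
    for r in range(r0+6,268,4):
        x=xs[ys==r];L.append((x.min(),r));Rr.append((x.max(),r))
    for q in (L,Rr,[(xs[ys<r0+4].mean(),r0)]*2):
        w=(ray(v,q,s["eef_pos"][2]+zoff)-s["eef_pos"])@s["tcp_rot"]
        f=np.polyfit(w[:,0],w[:,1],1) if np.ptp(w[:,0])>0 else [0,0]
        print("tool x %.4f..%.4f y %.4f slope deg %.2f"%(w[0,0],w[-1,0],w[:,1].mean(),np.degrees(np.arctan(f[0]))))
E
python3 - <<'E'
from h import *
manip.capture("top");show();v=snap("wrist");held(v)
E
```

```text
28.7167 [0.4104 0.3107 0.1226] yaw 24.44 tray [-0.1367  0.3783] F [-0.  -0.   0.1] w 0.039
rows 220 403 area 16340
tool x 0.0303..0.0130 y -0.0214 slope deg -1.11
tool x 0.0303..0.0130 y 0.0183 slope deg -3.73
tool x 0.0328..0.0328 y 0.0069 slope deg 0.00
```

```bash
python3 - <<'E'
from h import *
v=snap("wrist","w12.png")
for im in (cv2.imread("pics/w7.png"),cv2.imread("pics/w9.png"),v["im"]):
    hsv=cv2.cvtColor(im,cv2.COLOR_BGR2HSV)
    m=((hsv[...,0]<20)&(hsv[...,1]>75)&(hsv[...,2]>30)).astype(np.uint8)
    m=cv2.morphologyEx(m,cv2.MORPH_OPEN,np.ones((3,3)))
    n,l,st,ce=cv2.connectedComponentsWithStats(m);l=l==l[300,285]
    print("rear rows",[np.where(l[:,c])[0].min() for c in (240,255,270,300,315,330)],"L/R cols",[(np.where(l[r])[0].min(),np.where(l[r])[0].max()) for r in (235,245,255,265)],"front", [np.where(l[:,c])[0].max() for c in (255,270,285,300,315)])
E
```

```text
rear rows [np.int64(227), np.int64(226), np.int64(229), np.int64(230), np.int64(231), np.int64(226)] L/R cols [(np.int64(232), np.int64(336)), (np.int64(232), np.int64(335)), (np.int64(233), np.int64(335)), (np.int64(233), np.int64(334))] front [np.int64(398), np.int64(401), np.int64(403), np.int64(400), np.int64(397)]
rear rows [np.int64(225), np.int64(225), np.int64(225), np.int64(225), np.int64(225), np.int64(226)] L/R cols [(np.int64(232), np.int64(336)), (np.int64(233), np.int64(335)), (np.int64(233), np.int64(335)), (np.int64(234), np.int64(334))] front [np.int64(398), np.int64(400), np.int64(403), np.int64(400), np.int64(397)]
rear rows [np.int64(225), np.int64(224), np.int64(223), np.int64(222), np.int64(221), np.int64(225)] L/R cols [(np.int64(229), np.int64(330)), (np.int64(230), np.int64(331)), (np.int64(232), np.int64(331)), (np.int64(233), np.int64(331))] front [np.int64(397), np.int64(398), np.int64(403), np.int64(401), np.int64(394)]
```

The held board is still about 3–4° crooked: its rear edge drops from row 225 to 221. I'll turn back, set it down, and regrip it squarely.

Call:
step_arm --steps '[[[-0.002,0.02,0],[0,0,0.06],1],[[-0.004,0.04,0],[0,0,0.12],1],[[-0.006,0.06,0],[0,0,0.18],1],[[-0.008,0.08,0],[0,0,0.24],1],[[-0.01,0.1,0],[0,0,0.3],1],[[-0.012,0.12,0],[0,0,0.36],1],[[-0.014,0.14,0],[0,0,0.42],1],[[-0.017,0.157,0],[0,0,0.48],1]]'

```text
t: 29.48
eef_pos: [0.4402, 0.22, 0.1219]
tcp_rot: [[0.858, -0.514, -0.002], [-0.514, -0.858, -0.001], [-0.001, 0.002, -1.0]]
contact_force: [0.1, -0.4, -0.5]
gripper_width: 0.0389
gripper_force: 59.7
```

Call:
step_arm --steps '[[[0,0,0],[0,0,0.06],1],[[0,0,0],[0,0,0.12],1],[[0,0,0],[0,0,0.18],1],[[0,0,0],[0,0,0.24],1],[[0,0,0],[0,0,0.3],1],[[0,0,0],[0,0,0.36],1],[[0,0,0],[0,0,0.42],1],[[0,0,0],[0,0,0.48],1]]'

```text
t: 30.15
eef_pos: [0.4398, 0.2207, 0.1219]
tcp_rot: [[0.071, -0.997, -0.002], [-0.997, -0.071, -0.001], [0.001, 0.003, -1.0]]
contact_force: [0.4, -0.1, -0.2]
gripper_width: 0.0387
gripper_force: 59.7
```

Call:
step_arm --steps '[[[0,0,0],[0,0,0.06],1],[[0,0,0],[0,0,0.12],1],[[0,0,0],[0,0,0.18],1],[[0,0,0],[0,0,0.24],1],[[0,0,0],[0,0,0.3],1],[[0,0,0],[0,0,0.36],1],[[0,0,0],[0,0,0.42],1],[[0,0,0],[0,0,0.48],1]]'

```text
t: 30.82
eef_pos: [0.4398, 0.2207, 0.1219]
tcp_rot: [[-0.776, -0.63, -0.002], [-0.63, 0.776, -0.001], [0.002, 0.001, -1.0]]
contact_force: [0.1, 0.3, -0.8]
gripper_width: 0.0388
gripper_force: 59.7
```

```bash
python3 - <<'E'
from h import *
show();plan([.44,.20,.02],178)
E
```

```text
30.8167 [0.4398 0.2207 0.1219] yaw 219.09 tray [-0.097   0.2924] F [ 0.1  0.3 -0.8] w 0.0388
shift [ 0.0211 -0.0272  0.1698] turn [ 1.000e-04 -1.300e-03  3.585e-01] rows 2.5 5.7
```

Call:
step_arm --steps '[[[0,0,0.02],[0,0,0.06],1],[[0,0,0.04],[0,0,0.12],1],[[0,0,0.08],[0,0,0.18],1],[[0,0,0.12],[0,0,0.24],1],[[0,0,0.15],[0,0,0.3],1],[[0,0,0.175],[0,0,0.33],1],[[0,0,0.189],[0,0,0.33],1],[[0,0,0.192],[0,0,0.33],1]]'

```text
t: 31.48
eef_pos: [0.4386, 0.2203, 0.0056]
tcp_rot: [[-1.0, -0.03, -0.005], [-0.03, 1.0, -0.001], [0.005, -0.001, -1.0]]
contact_force: [-1.1, 1.2, -0.3]
gripper_width: 0.039
gripper_force: 59.7
```

Call:
step_arm --steps '[[[0,0,0.001],[0,0,0],1],[[0,0,0.001],[0,0,0],0.3],[[0,0,0.001],[0,0,0],0.3],[[0,0,0.001],[0,0,0],0.3],[[0,0,-0.05],[0,0,0],0.3],[[0,0,-0.11],[0,0,0],0.3],[[0,0,-0.17],[0,0,0],0.3],[[0,0,-0.22],[0,0,0],0.3]]'

```text
t: 32.15
eef_pos: [0.4412, 0.2212, 0.1431]
tcp_rot: [[-1.0, -0.029, 0.003], [-0.029, 1.0, 0.001], [-0.003, 0.001, -1.0]]
contact_force: [1.6, 0.4, -0.2]
gripper_width: 0.06
gripper_force: 0.0
```

```bash
python3 - <<'E'
from h import *
manip.capture("top");manip.capture("top")
show();v=snap("wrist","w13.png")
for b in boards(v): print([np.round(x,3) for x in b])
b=boards(v)[0]
a=np.radians(b[2] if b[2]<90 else b[2]-180);g=b[0]-.017*np.array([np.cos(a),np.sin(a)]);print(g)
plan([*g,.002],180+np.degrees(a))
E
```

```text
32.25 [0.4446 0.2223 0.1462] yaw 181.64 tray [-0.0924  0.2945] F [0.5 0.1 0.8] w 0.0596
[array([0.456, 0.223]), array([41.175, 94.435]), np.float32(5.719), array([283.225, 211.266])]
[0.43940515 0.22084438]
shift [ 0.0081 -0.002   0.2359] turn [ 0.001   0.0038 -0.0356] rows 3.4 0.6
```

Call:
step_arm --steps '[[[0.008,-0.002,0.04],[0,0,-0.035],0.3],[[0.008,-0.002,0.09],[0,0,-0.035],0.3],[[0.008,-0.002,0.14],[0,0,-0.035],0.3],[[0.008,-0.002,0.19],[0,0,-0.035],0.3],[[0.008,-0.002,0.22],[0,0,-0.035],0.3],[[0.008,-0.002,0.238],[0,0,-0.035],0.3],[[0.008,-0.002,0.238],[0,0,-0.035],0.3],[[0.008,-0.002,0.238],[0,0,-0.035],0.3]]'

```text
t: 32.97
eef_pos: [0.4345, 0.2192, -0.004]
tcp_rot: [[-0.995, -0.098, -0.002], [-0.098, 0.995, -0.001], [0.002, -0.0, -1.0]]
contact_force: [-0.1, -0.0, 0.6]
gripper_width: 0.0596
gripper_force: 0.0
```

Call:
step_arm --steps '[[[0,0,0],[0,0,0],0.3],[[0,0,0],[0,0,0],0.3],[[0,0,0],[0,0,0],0.6],[[0,0,0],[0,0,0],1],[[0,0,0],[0,0,0],1],[[0,0,0],[0,0,0],1],[[0,0,0],[0,0,0],1],[[0,0,0],[0,0,0],1]]' --grip_force 60

```text
t: 33.63
eef_pos: [0.4368, 0.2201, -0.0014]
tcp_rot: [[-0.995, -0.098, 0.002], [-0.098, 0.995, 0.001], [-0.002, 0.001, -1.0]]
contact_force: [-1.9, -0.5, 12.1]
gripper_width: 0.0402
gripper_force: 64.8
```

```bash
python3 - <<'E'
from h import *
show();plan(t2w(-.0405,.0375,.12),173.3)
s=manip.read_state();print("mid ahead of tcp",np.dot(np.array([.456,.223])-s["eef_pos"][:2],[np.cos(.0998),np.sin(.0998)]))
E
```

```text
33.6333 [ 0.4368  0.2201 -0.0014] yaw 185.64 tray [-0.0999  0.2914] F [-1.9 -0.5 12.1] w 0.0402
shift [-0.0067 -0.4344 -0.2025] turn [0.0004 0.0011 0.1077] rows 6.9 1.7
mid ahead of tcp 0.019392542819936232
```

Call:
step_arm --steps '[[[0,0,-0.04],[0,0,0],1],[[0,0,-0.1],[0,0,0],1],[[0,-0.01,-0.16],[0,0,0],1],[[0,-0.06,-0.2],[0,0,0.04],1],[[0,-0.12,-0.2],[0,0,0.08],1],[[0,-0.18,-0.2],[0,0,0.108],1],[[0,-0.24,-0.2],[0,0,0.108],1],[[0,-0.3,-0.2],[0,0,0.108],1]]'

```text
t: 34.3
eef_pos: [0.4535, 0.0391, 0.1175]
tcp_rot: [[-0.993, 0.117, 0.001], [0.117, 0.993, -0.0], [-0.001, 0.0, -1.0]]
contact_force: [1.6, -0.0, -0.2]
gripper_width: 0.0402
gripper_force: 61.3
```

Call:
step_arm --steps '[[[0,-0.06,0],[0,0,0],1],[[0,-0.11,0],[0,0,0],1],[[0,-0.13,0],[0,0,0],1],[[0,-0.13,0],[0,0,0],1],[[0,-0.13,0],[0,0,0],1],[[0,-0.13,0],[0,0,0],1],[[0,-0.13,0],[0,0,0],1],[[0,-0.13,0],[0,0,0],1]]'

```text
t: 34.97
eef_pos: [0.4444, -0.0359, 0.1171]
tcp_rot: [[-0.993, 0.116, -0.0], [0.116, 0.993, 0.0], [0.0, 0.0, -1.0]]
contact_force: [-0.7, 0.1, 0.1]
gripper_width: 0.0404
gripper_force: 61.3
```

```bash
python3 - <<'E'
from h import *
manip.capture("top");manip.capture("top")
show();plan(t2w(-.043,.0375,.0145),173.3)
im=snap("wrist","w14.png")["im"]
hsv=cv2.cvtColor(im,cv2.COLOR_BGR2HSV)
m=((hsv[...,0]<20)&(hsv[...,1]>75)&(hsv[...,2]>30)).astype(np.uint8)
n,l,st,ce=cv2.connectedComponentsWithStats(cv2.morphologyEx(m,cv2.MORPH_OPEN,np.ones((3,3))));l=l==l[300,285]
print([int(np.where(l[:,c])[0].min()) for c in (245,255,270,300,315,325)],[(int(np.where(l[r])[0].min()),int(np.where(l[r])[0].max())) for r in (235,250,265)])
E
```

```text
35.0667 [ 0.4444 -0.0361  0.1171] yaw 173.35 tray [-0.0624  0.0379] F [-0.1 -0.2 -0.5] w 0.0404
shift [-0.0324 -0.0007  0.1711] turn [ 0.0001 -0.      0.0004] rows 2.5 0.0Traceback (most recent call last):
  File "<stdin>", line 8, in <module>
    return umr_minimum(a, axis, None, out, keepdims, initial, where)
ValueError: zero-size array to reduction operation minimum which has no identity
```

```bash
python3 - <<'E'
from h import *
im=cv2.imread("pics/w14.png")
hsv=cv2.cvtColor(im,cv2.COLOR_BGR2HSV)
m=((hsv[...,0]<20)&(hsv[...,1]>75)&(hsv[...,2]>30)).astype(np.uint8)
n,l,st,ce=cv2.connectedComponentsWithStats(cv2.morphologyEx(m,cv2.MORPH_OPEN,np.ones((3,3))));print(st[st[:,4]>500],l[300,285])
l=l==l[300,285]
print([np.where(l[:,c])[0][:1] for c in (245,255,270,300,315,325)],[(np.where(l[r])[0][[0,-1]] if l[r].any() else 0) for r in (242,250,258,265)])
E
```

```text
[[     0      0    560    420 210616]
 [     0    163    496      7   2758]
 [   231    237    106    168  15344]
 [    52    265     68     80   4008]
 [   151    267     59     68   2474]] 2
[array([237]), array([237]), array([237]), array([237]), array([237]), array([237])] [array([233, 335]), array([231, 336]), array([232, 336]), array([232, 335])]
```

The board is now square in the pads, with a flat rear edge at row 237.

Call:
step_arm --steps '[[[-0.02,-0.0007,0.02],[0,0,0],1],[[-0.031,-0.0007,0.06],[0,0,0],1],[[-0.031,-0.0007,0.1],[0,0,0],1],[[-0.031,-0.0007,0.13],[0,0,0],1],[[-0.031,-0.0007,0.15],[0,0,0],1],[[-0.031,-0.0007,0.163],[0,0,0],1],[[-0.031,-0.0007,0.166],[0,0,0],1],[[-0.031,-0.0007,0.166],[0,0,0],1]]'

```text
t: 35.78
eef_pos: [0.4627, -0.0393, 0.0174]
tcp_rot: [[-0.993, 0.117, -0.001], [0.117, 0.993, 0.0], [0.001, 0.0, -1.0]]
contact_force: [0.5, -0.2, 0.1]
gripper_width: 0.0401
gripper_force: 61.3
```

```bash
python3 - <<'E'
from h import *
manip.capture("top");show();plan(t2w(.003,.0375,.0145),173.3)
E
```

```text
35.8333 [ 0.4632 -0.0394  0.0179] yaw 173.27 tray [-0.0434  0.0367] F [-0.1  0.1  0.2] w 0.0399
shift [-0.0773  0.0013  0.0058] turn [ 0.      0.0002 -0.0003] rows 1.1 0.0
```

Call:
step_arm --steps '[[[0,0.001,0.004],[0,0,0],1],[[0,0.001,0.0066],[0,0,0],1],[[-0.01,0.001,0.0066],[0,0,0],1],[[-0.02,0.001,0.0066],[0,0,0],1],[[-0.03,0.001,0.0066],[0,0,0],1],[[-0.04,0.001,0.0066],[0,0,0],1],[[-0.05,0.001,0.0066],[0,0,0],1],[[-0.058,0.001,0.0062],[0,0,0],1]]'

```text
t: 36.5
eef_pos: [0.4945, -0.0424, 0.0127]
tcp_rot: [[-0.993, 0.118, -0.007], [0.118, 0.993, 0.001], [0.007, 0.0, -1.0]]
contact_force: [-12.7, 0.8, 4.8]
gripper_width: 0.0402
gripper_force: 63.5
```

```bash
python3 - <<'E'
from h import *
show();plan(t2w(.003,.0375,.0145),173.3)
E
```

```text
36.5 [ 0.4945 -0.0424  0.0127] yaw 173.25 tray [-0.0119  0.0375] F [-12.7   0.8   4.8] w 0.0402
shift [-0.0249  0.0001 -0.0032] turn [ 0.0002 -0.0036 -0.0005] rows 0.4 0.1
```

Call:
step_arm --steps '[[[-0.004,0,-0.001],[0,0,0],1],[[-0.008,0,-0.002],[0,0,0],1],[[-0.012,0,-0.002],[0,0,0],1],[[-0.016,0,-0.002],[0,0,0],1],[[-0.02,0,-0.002],[0,0,0],1],[[-0.024,0,-0.002],[0,0,0],1],[[-0.028,0,-0.002],[0,0,0],1],[[-0.028,0,-0.002],[0,0,0],1]]'

```text
t: 37.17
eef_pos: [0.5087, -0.0441, 0.0132]
tcp_rot: [[-0.993, 0.118, -0.011], [0.118, 0.993, 0.001], [0.011, 0.0, -1.0]]
contact_force: [-12.5, -0.2, 1.2]
gripper_width: 0.0402
gripper_force: 61.5
```

```bash
python3 - <<'E'
from h import *
show()
E
```

```text
37.1667 [ 0.5087 -0.0441  0.0132] yaw 173.22 tray [0.0024 0.0374] F [-12.5  -0.2   1.2] w 0.0402
```

Call:
step_arm --steps '[[[-0.003,0,0],[0,0,0],1],[[-0.006,0,0],[0,0,0],1],[[-0.009,0,0],[0,0,0],1],[[-0.011,0,0],[0,0,0],1],[[-0.011,0,0],[0,0,0],1],[[-0.011,0,0],[0,0,0],1],[[-0.011,0,0],[0,0,0],1],[[-0.011,0,0],[0,0,0],1]]'

```text
t: 37.83
eef_pos: [0.5088, -0.044, 0.0127]
tcp_rot: [[-0.993, 0.118, -0.022], [0.118, 0.993, 0.002], [0.022, -0.0, -1.0]]
contact_force: [-26.7, 0.8, 13.3]
gripper_width: 0.0401
gripper_force: 67.0
```

```bash
python3 - <<'E'
from h import *
show()
E
```

```text
37.8333 [ 0.5088 -0.044   0.0127] yaw 173.2 tray [0.0024 0.0375] F [-26.7   0.8  13.3] w 0.0401
```

Against the stop at 0.0024 + 0.068. I'll release, rise and check all three rear ends.

Call:
step_arm --steps '[[[0.018,0,0],[0,0,0],1],[[0.018,0,0],[0,0,0],0.4],[[0.018,0,0],[0,0,0],0.4],[[0.018,0,0],[0,0,0],0.4],[[0.018,0,-0.03],[0,0,0],0.4],[[0.018,0,-0.09],[0,0,0],0.4],[[0.03,-0.04,-0.15],[0,0,0],0.4],[[0.04,-0.1,-0.2],[0,0,0],0.4]]'

```text
t: 38.5
eef_pos: [0.4936, -0.0964, 0.1331]
tcp_rot: [[-0.994, 0.113, 0.004], [0.113, 0.994, -0.001], [-0.004, -0.0, -1.0]]
contact_force: [1.5, -1.1, 0.4]
gripper_width: 0.0513
gripper_force: 0.0
```

Call:
step_arm --steps '[[[0,0,0],[0,0,0],0.4],[[0,0,0],[0,0,0],0.4],[[0,0,0],[0,0,0],0.4],[[0,0,0],[0,0,0],0.4],[[0,0,0],[0,0,0],0.4],[[0,0,0],[0,0,0],0.4],[[0,0,0],[0,0,0],0.4],[[0,0,0],[0,0,0],0.4]]'

```text
t: 39.17
eef_pos: [0.4913, -0.0964, 0.1295]
tcp_rot: [[-0.993, 0.117, -0.001], [0.117, 0.993, 0.0], [0.001, 0.0, -1.0]]
contact_force: [0.5, -0.6, 0.7]
gripper_width: 0.0511
gripper_force: 0.0
```

```bash
python3 - <<'E'
from h import *
show();v=snap("wrist","w15.png");rear(v)
t=snap("top","top3.png")
for b in boards(t): print([np.round(x,3) for x in b])
plan(t2w(-.082,0,.034),173.3)
# dark knob position
P=proj(v,[t2w(-.082,0,.0505)])[0];c=v["im"][int(P[1])-30:int(P[1])+30,int(P[0])-40:int(P[0])+40].max(2)<45
ys,xs=np.where(c);print("knob ~",w2t(ray(v,[(xs.mean()+int(P[0])-40,ys.mean()+int(P[1])-30)],.045)[0]),c.sum())
E
```

```text
39.1667 [ 0.4913 -0.0964  0.1295] yaw 173.29 tray [-0.0089 -0.0165] F [ 0.5 -0.6  0.7] w 0.0511
rear x -0.0254 front seen 0.0391 y -0.0589 -0.0173
rear x -0.0264 front seen 0.0468 y -0.1328 -0.0899
rear x -0.0268 front seen 0.0416 y 0.0155 0.0576
shift [0.1221 0.0278 0.1597] turn [ 0.0001 -0.0002 -0.0002] rows 2.9 0.0
knob ~ [-8.15211899e-02  9.39378085e-05] 672
```

Rear ends agree within 1.5 mm, so all three boards are home. Now the keeper: I'll pinch the knob.

Call:
step_arm --steps '[[[0.04,0.01,0],[0,0,0],0.5],[[0.08,0.02,0],[0,0,0],0.5],[[0.12,0.028,0.02],[0,0,0],0.5],[[0.122,0.028,0.07],[0,0,0],0.5],[[0.122,0.028,0.11],[0,0,0],0.5],[[0.122,0.028,0.15],[0,0,0],0.5],[[0.122,0.028,0.158],[0,0,0],0.5],[[0.122,0.028,0.158],[0,0,0],0.5]]'

```text
t: 39.93
eef_pos: [0.4192, -0.071, 0.0341]
tcp_rot: [[-0.993, 0.118, -0.004], [0.118, 0.993, 0.001], [0.004, 0.001, -1.0]]
contact_force: [0.1, -0.3, 0.5]
gripper_width: 0.0422
gripper_force: 0.0
```

Call:
step_arm --steps '[[[0,0,0],[0,0,0],0.6],[[0,0,0],[0,0,0],1],[[0,0,0],[0,0,0],1],[[0,0,0],[0,0,0],1],[[-0.01,0,0],[0,0,0],1],[[-0.02,0,0],[0,0,0],1],[[-0.03,0,0],[0,0,0],1],[[-0.04,0,0],[0,0,0],1]]' --grip_force 30

```text
t: 40.6
eef_pos: [0.4457, -0.0742, 0.0367]
tcp_rot: [[-0.993, 0.117, 0.002], [0.117, 0.993, 0.0], [-0.002, 0.001, -1.0]]
contact_force: [-0.8, 2.8, 7.5]
gripper_width: 0.0161
gripper_force: 29.6
```

```bash
python3 - <<'E'
from h import *
show();plan(t2w(-.031,0,.034),173.3)
E
```

```text
40.6 [ 0.4457 -0.0742  0.0367] yaw 173.27 tray [-0.0567  0.0001] F [-0.8  2.8  7.5] w 0.0161
shift [-0.0429 -0.0002  0.0046] turn [ 0.0003  0.001  -0.0002] rows 0.6 0.0
```

Call:
step_arm --steps '[[[-0.006,0,0],[0,0,0],1],[[-0.014,0,0],[0,0,0],1],[[-0.022,0,0],[0,0,0],1],[[-0.03,0,0],[0,0,0],1],[[-0.036,0,0],[0,0,0],1],[[-0.042,0,0],[0,0,0],1],[[-0.047,0,0],[0,0,0],1],[[-0.047,0,0],[0,0,0],1]]'

```text
t: 41.27
eef_pos: [0.4716, -0.0773, 0.0366]
tcp_rot: [[-0.993, 0.117, -0.002], [0.117, 0.993, 0.0], [0.002, 0.0, -1.0]]
contact_force: [-6.6, 3.1, 13.3]
gripper_width: 0.0169
gripper_force: 30.2
```

```bash
python3 - <<'E'
from h import *
show()
E
```

```text
41.2667 [ 0.4716 -0.0773  0.0366] yaw 173.27 tray [-0.0306  0.0001] F [-6.6  3.1 13.3] w 0.0169
```

Call:
step_arm --steps '[[[-0.002,0,0],[0,0,0],1],[[-0.004,0,0],[0,0,0],1],[[-0.006,0,0],[0,0,0],1],[[-0.008,0,0],[0,0,0],1],[[-0.008,0,0],[0,0,0],1],[[-0.008,0,0],[0,0,0],1],[[-0.008,0,0],[0,0,0],1],[[-0.008,0,0],[0,0,0],1]]'

```text
t: 41.93
eef_pos: [0.4723, -0.0774, 0.0366]
tcp_rot: [[-0.993, 0.118, -0.008], [0.118, 0.993, 0.0], [0.008, -0.001, -1.0]]
contact_force: [-15.9, 3.0, 24.5]
gripper_width: 0.0165
gripper_force: 31.2
```

```bash
python3 - <<'E'
from h import *
show()
E
```

```text
41.9333 [ 0.4723 -0.0774  0.0366] yaw 173.25 tray [-0.0299  0.0001] F [-15.9   3.   24.5] w 0.0165
```

The bar is against the boards: the knob is at -0.030 and the arm meets firm resistance. I'll release it and go round to the outer side of the lever.

Call:
step_arm --steps '[[[-0.004,0,0],[0,0,0],0.5],[[-0.004,0,0],[0,0,0],0.5],[[-0.004,0,0],[0,0,0],0.5],[[-0.004,0,-0.04],[0,0,0],0.5],[[-0.004,0,-0.1],[0,0,0],0.5],[[-0.004,-0.01,-0.15],[0,0,0],1],[[-0.004,-0.06,-0.16],[0,0,0],1],[[-0.004,-0.12,-0.16],[0,0,0],1]]'

```text
t: 42.6
eef_pos: [0.4737, -0.1506, 0.1346]
tcp_rot: [[-0.994, 0.113, 0.006], [0.113, 0.994, -0.003], [-0.006, -0.002, -1.0]]
contact_force: [1.3, -0.3, -0.4]
gripper_width: 0.0069
gripper_force: 0.0
```

Call:
step_arm --steps '[[[0,-0.06,0],[0,0,0],1],[[0,-0.12,0],[0,0,0],1],[[0,-0.18,0],[0,0,0],1],[[0,-0.23,0],[0,0,0],1],[[0,-0.28,0],[0,0,0],1],[[0,-0.29,0],[0,0,0],1],[[0,-0.29,0],[0,0,0],1],[[0,-0.29,0],[0,0,0],1]]'

```text
t: 43.27
eef_pos: [0.4506, -0.3227, 0.1309]
tcp_rot: [[-0.993, 0.118, -0.0], [0.118, 0.993, 0.001], [0.001, 0.001, -1.0]]
contact_force: [-0.0, -0.5, -0.3]
gripper_width: -0.0
gripper_force: 0.0
```

```bash
python3 - <<'E'
from h import *
manip.capture("top");manip.capture("top")
show();v=snap("wrist","w16.png");plan(t2w(-.031,-.245,.064),173.3)
# knob and lever tip check
for P3,z in ((t2w(-.031,0,.0505),.0505),(t2w(-.031,-.1995,.0805),.0805)):
    P=proj(v,[P3])[0];print(P)
    if 40<P[0]<520 and 40<P[1]<380:
        c=v["im"][int(P[1])-30:int(P[1])+30,int(P[0])-40:int(P[0])+40].max(2)<45
        n,l,st,ce=cv2.connectedComponentsWithStats(c.astype(np.uint8));print(st[1:][st[1:,4]>40],[w2t(ray(v,[ce[i]+P.astype(int)-[40,30]],z-.005)[0]).round(4) for i in range(1,n) if st[i,4]>40])
E
```

```text
43.3667 [ 0.4508 -0.3215  0.1311] yaw 173.31 tray [-0.0228 -0.2449] F [-0.7  0.4 -0.8] w -0.0002
shift [ 0.0138 -0.0005  0.112 ] turn [ 0.0003 -0.0002  0.0004] rows 1.6 0.0
[642.98110494 214.37311522]
[364.78267969 230.85716562]
[[ 30   0  47  42 978]] [array([-0.0344, -0.1922])]
```

Call:
step_arm --steps '[[[0.007,0,0.03],[0,0,0],1],[[0.0138,0,0.07],[0,0,0],1],[[0.0138,0,0.1],[0,0,0],1],[[0.0138,0,0.112],[0,0,0],1],[[0.0138,0,0.112],[0,0,0],1],[[0.0138,0.01,0.112],[0,0,0],1],[[0.0138,0.02,0.112],[0,0,0],1],[[0.0138,0.03,0.112],[0,0,0],1]]'

```text
t: 44.08
eef_pos: [0.4457, -0.3038, 0.0654]
tcp_rot: [[-0.993, 0.117, 0.002], [0.117, 0.993, -0.001], [-0.002, -0.001, -1.0]]
contact_force: [-1.0, 0.4, -0.0]
gripper_width: -0.0
gripper_force: 0.0
```

Call:
step_arm --steps '[[[0,0.012,0],[0,0,0],1],[[0,0.024,0],[0,0,0],1],[[0,0.036,0],[0,0,0],1],[[0,0.048,0],[0,0,0],1],[[0,0.06,0],[0,0,0],1],[[0,0.072,0],[0,0,0],1],[[0,0.084,0],[0,0,0],1],[[0,0.095,0],[0,0,0],1]]'

```text
t: 44.75
eef_pos: [0.4515, -0.2477, 0.0641]
tcp_rot: [[-0.993, 0.118, -0.0], [0.118, 0.993, -0.002], [-0.0, -0.002, -1.0]]
contact_force: [-0.3, -6.3, -1.2]
gripper_width: -0.0002
gripper_force: 2.4
```

```bash
python3 - <<'E'
from h import *
show();plan(t2w(-.031,-.158,.064),173.3)
E
```

```text
44.75 [ 0.4515 -0.2477  0.0641] yaw 173.23 tray [-0.0307 -0.1714] F [-0.3 -6.3 -1.2] w -0.0002
shift [0.0005 0.0224 0.0002] turn [-0.001   0.     -0.0006] rows 0.3 0.0
```

Call:
step_arm --steps '[[[0,0.004,0],[0,0,0],1],[[0,0.008,0],[0,0,0],1],[[0,0.012,0],[0,0,0],1],[[0,0.016,0],[0,0,0],1],[[0,0.02,0],[0,0,0],1],[[0,0.023,0],[0,0,0],1],[[0,0.023,0],[0,0,0],1],[[0,0.023,0],[0,0,0],1]]'

```text
t: 45.42
eef_pos: [0.4532, -0.2353, 0.0643]
tcp_rot: [[-0.993, 0.118, -0.0], [0.118, 0.993, -0.003], [-0.0, -0.003, -1.0]]
contact_force: [-1.2, -7.0, 0.6]
gripper_width: -0.0001
gripper_force: 3.0
```

```bash
python3 - <<'E'
from h import *
show()
E
```

```text
45.4167 [ 0.4532 -0.2353  0.0643] yaw 173.2 tray [-0.0305 -0.1589] F [-1.2 -7.   0.6] w -0.0001
```

Call:
step_arm --steps '[[[0,0.003,0],[0,0,0],1],[[0,0.006,0],[0,0,0],1],[[0,0.009,0],[0,0,0],1],[[0,0.011,0],[0,0,0],1],[[0,0.011,0],[0,0,0],1],[[0,0.011,0],[0,0,0],1],[[0,0.011,0],[0,0,0],1],[[0,0.011,0],[0,0,0],1]]'

```text
t: 46.08
eef_pos: [0.4541, -0.2335, 0.0652]
tcp_rot: [[-0.993, 0.121, -0.001], [0.121, 0.993, -0.012], [-0.001, -0.012, -1.0]]
contact_force: [-5.0, -20.5, -0.4]
gripper_width: -0.0004
gripper_force: 8.2
```

```bash
python3 - <<'E'
from h import *
show()
E
```

```text
46.0833 [ 0.4541 -0.2335  0.0652] yaw 173.04 tray [-0.0298 -0.157 ] F [ -5.  -20.5  -0.4] w -0.0004
```

The hard stop at 20 N means the lever is fully in. I'll retreat and check.

Call:
step_arm --steps '[[[0,-0.02,0],[0,0,0],1],[[0,-0.06,0],[0,0,0],1],[[0,-0.09,-0.03],[0,0,0],1],[[0.02,-0.1,-0.08],[0,0,0],1],[[0.04,-0.1,-0.14],[0,0,0],1],[[0.06,-0.08,-0.2],[0,0,0],1],[[0.08,-0.02,-0.25],[0,0,0],1],[[0.1,0.04,-0.28],[0,0,0],1]]'

```text
t: 46.75
eef_pos: [0.3985, -0.2024, 0.2311]
tcp_rot: [[-0.993, 0.121, 0.003], [0.121, 0.993, 0.0], [-0.003, 0.0, -1.0]]
contact_force: [1.1, 0.2, -0.0]
gripper_width: 0.0001
gripper_force: 0.0
```

Call:
step_arm --steps '[[[0,0.05,0],[0,0,0],1],[[0,0.1,0],[0,0,0],1],[[0,0.1,0],[0,0,0],1],[[0,0.1,0],[0,0,0],1],[[0,0.1,0],[0,0,0],1],[[0,0.1,0],[0,0,0],1],[[0,0.1,0],[0,0,0],1],[[0,0.1,0],[0,0,0],1]]'

```text
t: 47.42
eef_pos: [0.4052, -0.1435, 0.2286]
tcp_rot: [[-0.993, 0.119, -0.001], [0.119, 0.993, 0.001], [0.001, 0.001, -1.0]]
contact_force: [0.6, -0.4, 0.2]
gripper_width: -0.0001
gripper_force: 0.0
```

```bash
python3 - <<'E'
from h import *
manip.capture("top");show();v=snap("wrist","w17.png");rear(v)
for nm,P3,z in (("knob",t2w(-.031,0,.0505),.0505),("tip in",t2w(-.031,-.1365,.0805),.0805)):
    P=proj(v,[P3])[0]
    c=v["im"][int(P[1])-30:int(P[1])+30,int(P[0])-30:int(P[0])+30].max(2)<45
    n,l,st,ce=cv2.connectedComponentsWithStats(c.astype(np.uint8))
    print(nm,P,[(int(st[i,4]),w2t(ray(v,[ce[i]+P.astype(int)-[30,30]],z-.005)[0]).round(4)) for i in range(1,n) if st[i,4]>40])
t=snap("top","top4.png")
a=cv2.imread("pics/top0.png");d=cv2.absdiff(a,t["im"]).max(2);print("glass diff",(d[130:185,380:435]>40).sum())
E
```

```text
47.4667 [ 0.4052 -0.1434  0.2286] yaw 173.17 tray [-0.0888 -0.0733] F [ 0.5 -0.3 -0.2] w -0.0001
rear x -0.0226 front seen 0.0407 y 0.0141 0.0571
rear x -0.023 front seen 0.0392 y -0.0591 -0.0176
rear x -0.0232 front seen 0.0388 y -0.133 -0.0913
knob [361.34316288 249.13305151] [(353, array([-0.0337, -0.0014]))]
tip in [211.65585858 263.2136923 ] [(448, array([-0.0365, -0.1445]))]
glass diff 0
```

Boards and lever look right. One last check for a gap between the bar and the boards.

```bash
python3 - <<'E'
from h import *
v=snap("wrist")
for y in (-.1125,-.0375,.0375):
    X=np.arange(-.044,-.012,.002);P=proj(v,[t2w(x,y+.008,.0247) for x in X]).round().astype(int)
    print(y,[tuple(int(q) for q in v["im"][p[1],p[0]]) for p in P])
Y=[-.075];X=np.arange(-.044,-.012,.002);P=proj(v,[t2w(x,-.075,.0265) for x in X]).round().astype(int)
print("gap",[tuple(int(q) for q in v["im"][p[1],p[0]]) for p in P])
E
```

```text
-0.1125 [(112, 104, 99), (111, 104, 100), (64, 62, 59), (108, 109, 106), (177, 173, 168), (182, 177, 169), (180, 175, 168), (177, 173, 167), (177, 172, 165), (176, 169, 163), (86, 116, 142), (77, 114, 142), (78, 117, 143), (76, 112, 139), (77, 112, 137), (77, 114, 141)]
-0.0375 [(116, 104, 101), (112, 104, 101), (69, 65, 65), (114, 114, 110), (177, 171, 166), (187, 182, 172), (182, 180, 172), (177, 172, 167), (175, 171, 164), (177, 172, 165), (45, 67, 97), (33, 64, 97), (30, 61, 96), (32, 60, 94), (32, 62, 98), (37, 64, 99)]
0.0375 [(116, 107, 101), (104, 95, 92), (69, 64, 62), (75, 74, 73), (167, 164, 159), (179, 174, 169), (177, 174, 168), (179, 173, 168), (172, 165, 159), (175, 170, 160), (113, 115, 121), (30, 61, 94), (32, 62, 98), (33, 64, 99), (34, 64, 98), (26, 60, 95)]
gap [(115, 105, 102), (92, 89, 83), (72, 71, 72), (113, 111, 109), (177, 174, 165), (185, 180, 173), (181, 175, 165), (177, 172, 166), (176, 172, 166), (153, 149, 144), (121, 113, 107), (110, 101, 97), (114, 105, 100), (114, 105, 102), (121, 112, 106), (121, 111, 105)]
```

The bar meets the wood with no deck showing on all three boards. Handing in.

```bash
python3 -c "
from workcell import manip
print(manip.job_done())"
```

```text
the job is handed in; nothing more can be done
None
```

The job is handed in: all three boards present (no fourth was seen) are home in pockets 2, 3 and 4, the keeper bar is against them, the cam lever is folded in to its stop, and the top camera shows no change at the wine glass.

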